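# Set up the slide-washing shaker from a nested tray stack

## Robot

A 6-joint arm with a two-finger parallel gripper is mounted at the origin on the work surface. World frame = base frame: x ahead of the robot, y to its left, z up, the work surface at z = 0. Lengths are in m, angles in rad, forces in N, time in s.
With the tool pointing down it reaches from about 0.25 to 0.775 m from the base axis. Payload 4 kg.
Tool frame: the origin (TCP) lies on the centre line of the jaws, within the pads' length; the fingertips stand 25 mm ahead of it and the grasp point (between the pads) lies 6 mm ahead of it; z points along the fingers, x is the direction in which the jaws open and shut, and the axes are right-handed (so a half turn about z gives the same grasp; the last joint's range is limited). The gripper opens to 85 mm and grips with 20 to 120 N. Pads are 22 mm wide; open, the fingers measure 114 mm over their backs; the gripper's body (76 mm by 85 mm) begins 54 mm behind the grasp point. The pads swing forward as they close: fully open they stand 13 mm farther back than shut.
Start: joints at [-1.352, 0.087, 1.371, -0, 1.684, -0.103], TCP at [0.174, -0.522, 0.256] pointing down, gripper open.
Joint ranges: [-3.1, 3.1], [-0.76, 2.03], [0.27, 2.55], [-1.08, 4.22], [0.17, 2.65], [-2.57, 2.57]. Speed limits (rad/s): [2.79, 2.79, 3.14, 3.14, 3.14, 3.14].

## Interface

Orientations are given as a rotation vector (axis times angle).
In Python, from cell import r gives the robot as it stands.
- The arm moves only by the shell command python3 -m creep 'ROWS' [FORCE]. ROWS is JSON, one flat list of numbers, 7 for each row, row after row: the turn, a rotation vector about the tool's x, y, z in rad, then the shift along the tool's x, y, z in mm, then the finger opening in mm, from 0 to 85.4. In form: [ax, ay, az, x, y, z, grip, ax, ay, az, x, y, z, grip, ...]. A call has 1 to 5 rows; each row shifts and turns the commanded pose from where the row before left it, along the tool's axes as they then stand; what a row does not reach is not made up. A row lasts 1/12 s, in which the tool goes at most 41.7 mm and 7.16 degrees, less where a joint would pass 70% of its speed; a pose out of reach is approached as far as the arm can. A call with a gripper value outside its range is refused whole. The fingers move at their own pace and stop on an object; FORCE is the grip in N (left out, the last holds). Time passes only in rows, so rows that do not move let the fingers close. It gives the time, the measured TCP pose, the force and the opening at its end, in the units of the state.
- r.read_state(): the state, without advancing time (a new reading comes with each control period).
- r.camera(name): name is "scene" or "side" or "wrist"; returns (picture, depth): 480x640x3 uint8, red, green, blue; 480x640 float32, m along the optical axis (not along the pixel's ray), 0 where there is no reading.
- r.calibration(name): a dict with "fx", "fy", "cx", "cy" (pixels), "k1" (the pictures are not rectified: a ray, as slopes to the right and down, at radius r is drawn at 1 + k1 r^2 times it, then the intrinsics apply), "T" (4x4, takes a point from camera to world coordinates). Camera axes: x right, y down, z forward; pixel columns grow to the right and rows downward; lengths in m; the calibration is good to about 2 mm. A picture is of the moment at which its call begins: read the wrist's pose just before it. calibration takes no time and is no camera call; for the wrist camera it gives the pose at the moment of the call.
- r.close_job(): hands the job in, once; it reports no verdict.
Trained networks look in the newest picture that a camera, given by its name, has taken for a name from the list of things; names that differ only in an ending like _2 or _b are one class to them, and where a whole thing is asked for, a point or a joint stands for the part that bears it (a point fixed in the world has none). Each returns a list of dicts, best first, with "confidence" (0 to 1); they miss things now and then, are a little off and sometimes report something else, mostly with a low value. They report only what shows in the picture. A call takes as long as a camera call.
- r.spot_in(camera, query): "point" ([column, row] in pixels, amid what is visible of it).
- r.cut_out(camera, query): "region" (480x640 bool, what is visible of it) and "point" ([column, row] in pixels, amid what is visible of it).
- r.mark_of(camera, query): "point" ([column, row] in pixels: a listed point, or the origin of a listed thing).
The state is a dict: "time": time; "joints": joint angles; "joint_vel": joint speeds; "joint_efforts": joint torques, N m; "ee_pos": TCP position; "tcp_rot": TCP orientation; "contact_force": force on the tool from outside, world axes, zero at the start; "ft_torque": the same for the moment, N m; "width": finger opening in m.
Only numpy, scipy, OpenCV 4.12 (cv2) and the standard library are available. Lean on these libraries where they do the work, as an engineer would, in place of code of your own. Each camera call takes 0.05 s, during which the arm holds its last target.

## Task

Set up the shaker for the slide-washing run: first clear the white slide boxes off its platform, laying them flat side by side on the blue mat. Then lift the coloured trays off the nested stacks one at a time, without dragging the next one up, and set each down flat between the rails of the bay with its own colour and number of dots, lowest number first; the plain trays at the bottom stay in their stand. Last, turn the black clamp knob clockwise and stop at its first click.

Things in the scene. Friction and masses are not known exactly. Their poses are not given: they have to be found in the camera images.
- shaker: Orbital shaker, fixed: white base, aluminium platform, top 100 mm above the bench, from x = -125 to +185, y = -205 to +205 mm. Origin on the bench under the middle of the four bays; x away from the robot, along the bays; y left. Each bay is a channel along x between rails 10 mm high, 4 thick, 124 long, 42 apart, with a stop rail 10 mm high at the robot's end (inner face at x = -67 mm).
- bay1 (a point): Centre of bay 1 on the platform top, where the origin of the red tray belongs; marked at the robot's end by a red patch with 1 black dot. Bays lie 95 mm apart, bay 1 at y = +142 mm, bay 4 at y = -142 mm of the shaker. Axes as the shaker's.
- bay2 (a point): Centre of bay 2 on the platform top, where the origin of the yellow tray belongs; marked at the robot's end by a yellow patch with 2 black dots. Bays lie 95 mm apart, bay 1 at y = +142 mm, bay 4 at y = -142 mm of the shaker. Axes as the shaker's.
- bay3 (a point): Centre of bay 3 on the platform top, where the origin of the green tray belongs; marked at the robot's end by a green patch with 3 black dots. Bays lie 95 mm apart, bay 1 at y = +142 mm, bay 4 at y = -142 mm of the shaker. Axes as the shaker's.
- bay4 (a point): Centre of bay 4 on the platform top, where the origin of the blue tray belongs; marked at the robot's end by a blue patch with 4 black dots. Bays lie 95 mm apart, bay 1 at y = +142 mm, bay 4 at y = -142 mm of the shaker. Axes as the shaker's.
- tray1: Red tray, number 1 (1 dot on its red end lips); may be absent. Stamped steel, 130 g, 38 mm high, 160 mm long over the lips (its x), floor 120 x 34, mouth 136 x 50, walls leaning out; upright rim bands 10 mm high along the top of its long sides, 55 mm over both (its y): grip across these. Origin: centre of its underside, z up. Either end may face the robot in its bay.
- tray2: Yellow tray, number 2 (2 dots on its yellow end lips); may be absent. Stamped steel, 130 g, 38 mm high, 160 mm long over the lips (its x), floor 120 x 34, mouth 136 x 50, walls leaning out; upright rim bands 10 mm high along the top of its long sides, 55 mm over both (its y): grip across these. Origin: centre of its underside, z up. Either end may face the robot in its bay.
- tray3: Green tray, number 3 (3 dots on its green end lips). Stamped steel, 130 g, 38 mm high, 160 mm long over the lips (its x), floor 120 x 34, mouth 136 x 50, walls leaning out; upright rim bands 10 mm high along the top of its long sides, 55 mm over both (its y): grip across these. Origin: centre of its underside, z up. Either end may face the robot in its bay.
- tray4: Blue tray, number 4 (4 dots on its blue end lips). Stamped steel, 130 g, 38 mm high, 160 mm long over the lips (its x), floor 120 x 34, mouth 136 x 50, walls leaning out; upright rim bands 10 mm high along the top of its long sides, 55 mm over both (its y): grip across these. Origin: centre of its underside, z up. Either end may face the robot in its bay.
- spare_a: Plain steel tray of the same form (200 g), bottom of stack A (nearer the robot) in a white stand, underside 8 mm above the bench; it stays. In it nest tray3 and, when present, tray1 on top, each 14 mm above the next with 1 mm of play at the sides: fingers reaching deeper than 12 mm below the top rim take two trays. Origin: centre of its underside, x along its length. Stacks are 116 mm apart.
- spare_b: Plain steel tray of the same form (200 g), bottom of stack B (farther) in a white stand, underside 8 mm above the bench; it stays. In it nest tray4 and, when present, tray2 on top, each 14 mm above the next with 1 mm of play at the sides: fingers reaching deeper than 12 mm below the top rim take two trays. Origin: centre of its underside, x along its length. Stacks are 116 mm apart.
- slidebox1: Closed white slide box, 60 mm (its x) x 100 mm (its y) x 34 mm high, about 180 g, lying on the rails of the shaker platform at the start. Origin at the centre of its underside.
- slidebox2: Closed white slide box, 60 mm (its x) x 100 mm (its y) x 34 mm high, about 180 g, lying on the rails of the shaker platform at the start. May be absent. Origin at the centre of its underside.
- mat: Blue bench mat, fixed, 200 mm (its x) x 130 mm (its y) x 2 mm thick; room for two slide boxes side by side. Origin at the centre of its underside, on the bench.
- clamp_grip (a point): Middle of the black hand grip of the clamp knob, 165 mm above the bench at x = 155, y = 0 mm of the shaker: an upright bar 64 mm long (this point's x; white line at the +x end), 14 thick, 26 high, its top 13 mm above this point, a collar of 52 mm diameter 16 mm below. It turns about the vertical here. After the click it is parallel to the clamp bar, white end to the shaker's -y.
- clamp (a joint): Turn of the clamp spindle in rad, growing clockwise seen from above: 0 open, hard stop at 0.9. Starts at 0 to 0.4; takes 0.16 N m and stays put. It slides the steel clamp bar across the platform (22 to 36 mm above its top) towards the tray ends: front face at shaker x = 95 mm open, 86 mm closed, which leaves seated trays some mm of play and pushes back one too far from the robot.
- clutch (a joint): Slip clutch: turn of the hand grip against the spindle in rad, growing clockwise. 0 until the spindle meets its stop; there it holds up to about 0.25 N m, gives way, the torque falls to nil near 0.25 and the grip snaps on to rest at 0.5: the first click. Let go past 0.30 it settles near 0.5, before 0.2 it springs back. From 0.5 on it resists again likewise; the second click comes at 0.75.

How it is judged:
On the way, in this order (a step that is already met when the one before it is completed fails the run):
1. every slide box is off the platform and set down at bench level (height (world z) of each of slidebox1, slidebox2 below 0.02 m and linear speed of each of slidebox1, slidebox2 below 0.03 m/s), for 0.2 s.
2. tray 1 is seated in bay 1 (horizontal distance between tray1 and bay1 below 0.015 m and z of tray1 in the frame of bay1 below 0.004 m and angle between tray1's own z axis and vertical below 0.06 rad and angle between the x axis of tray1 and the x axis of shaker, either way round below 0.08 rad and linear speed of tray1 below 0.03 m/s), for 0.2 s.
3. tray 2 is seated in bay 2 (horizontal distance between tray2 and bay2 below 0.015 m and z of tray2 in the frame of bay2 below 0.004 m and angle between tray2's own z axis and vertical below 0.06 rad and angle between the x axis of tray2 and the x axis of shaker, either way round below 0.08 rad and linear speed of tray2 below 0.03 m/s), for 0.2 s.
4. tray 3 is seated in bay 3 (horizontal distance between tray3 and bay3 below 0.015 m and z of tray3 in the frame of bay3 below 0.004 m and angle between tray3's own z axis and vertical below 0.06 rad and angle between the x axis of tray3 and the x axis of shaker, either way round below 0.08 rad and linear speed of tray3 below 0.03 m/s), for 0.2 s.
5. tray 4 is seated in bay 4 (horizontal distance between tray4 and bay4 below 0.015 m and z of tray4 in the frame of bay4 below 0.004 m and angle between tray4's own z axis and vertical below 0.06 rad and angle between the x axis of tray4 and the x axis of shaker, either way round below 0.08 rad and linear speed of tray4 below 0.03 m/s), for 0.2 s.
6. the clamp knob has clicked once (value of joint clamp above 0.7 rad and value of joint clutch above 0.4 rad), for 0.2 s.
At the end, for the whole second after the job is handed in: Every slide box flat on the mat (centre within 80 mm in x, 45 mm in y of its middle); each coloured tray present flat in its own bay (origin within 10 mm of the bay centre, at most 4 mm up, 0.08 rad); spindle past 0.70 rad, clutch past 0.40 rad; plain trays within 30 mm of their starts; all at rest (all of step 6 and x of slidebox1 in the frame of mat between -0.08 and 0.08 m and y of slidebox1 in the frame of mat between -0.045 and 0.045 m and height (world z) of each of slidebox1, slidebox2 below 0.008 m and angle between each of slidebox1, slidebox2's own z axis and vertical below 0.1 rad and linear speed of each of slidebox1, slidebox2, tray1, tray2, tray3, tray4 below 0.03 m/s and x of slidebox2 in the frame of mat between -0.08 and 0.08 m and y of slidebox2 in the frame of mat between -0.045 and 0.045 m and horizontal distance between tray1 and bay1 below 0.01 m and z of tray1 in the frame of bay1 below 0.004 m and angle between each of tray1, tray2, tray3, tray4's own z axis and vertical below 0.06 rad and angle between the x axis of each of tray1, tray2, tray3, tray4 and the x axis of shaker, either way round below 0.08 rad and horizontal distance between tray2 and bay2 below 0.01 m and z of tray2 in the frame of bay2 below 0.004 m and horizontal distance between tray3 and bay3 below 0.01 m and z of tray3 in the frame of bay3 below 0.004 m and horizontal distance between tray4 and bay4 below 0.01 m and z of tray4 in the frame of bay4 below 0.004 m and distance of each of spare_a, spare_b from where it was at the start of the episode below 0.03 m); the robot touches nothing.
It fails at once if two nested trays come up or travel together (still nested, over 30 mm from where they were) ((distance between tray1 and tray3 below 0.02 m and distance of tray1 from where it was at the start of the episode above 0.03 m) or (distance between tray3 and spare_a below 0.02 m and distance of tray3 from where it was at the start of the episode above 0.03 m) or (distance between tray2 and tray4 below 0.02 m and distance of tray2 from where it was at the start of the episode above 0.03 m) or (distance between tray4 and spare_b below 0.02 m and distance of tray4 from where it was at the start of the episode above 0.03 m)).
It fails at once if the clamp knob is turned on to a second click (clutch beyond 0.72 rad) (value of joint clutch above 0.72 rad).
Of tray1, tray2, slidebox2 only 1 to 3 are there at a start; the rules pass over those that are not, and their reading is None.
At some moment in a run one of slidebox1, slidebox2 may be knocked a few centimetres aside while the robot is not near it.
Once in a run the grip may slacken for a moment while it holds something.
It also fails if it takes over 210 s, if anything falls off the work surface, if the arm or the gripper's body presses on something with over 40 N, if the wrist force passes 120 N, or if a joint passes its speed limit or range.

## Working session

There is one attempt and no reset: what is moved stays moved. The work goes in short steps, Python scripts to look and compute and a shell command to move; the robot and the scene stay as the last step left them, time stands still between calls to the robot, and variables do not carry over. Pictures are saved under pics/ and viewed, and the job is handed in when it is done.

```bash
ls -la; mkdir -p pics
python3 - <<'E'
from cell import r
import cv2
s=r.read_state(); print(s)
for n in("scene","side","wrist"):
    p,d=r.camera(n); cv2.imwrite(f"pics/{n}0.png",p[:,:,::-1]); c=r.calibration(n); print(n,{k:c[k] for k in("fx","fy","cx","cy","k1")}); print(c["T"])
E
```

```text
total 12
drwxr-xr-x  3 agent agent 4096 Dec  6 15:40 .
drwxr-xr-x 23 root  root  4096 Dec  6 15:40 ..
drwxr-xr-x  2 agent agent 4096 Dec  6 15:40 pics
{'time': 0.0, 'joints': array([-1.35206311e+00,  8.79391426e-02,  1.37230705e+00,  2.92752973e-05,
        1.68359216e+00, -1.03114687e-01]), 'joint_vel': array([ 0.00105091,  0.00081757,  0.00010059,  0.00029922, -0.00012333,
       -0.000229  ]), 'joint_efforts': array([-4.58847207e-04, -3.51873064e+01, -3.13269138e+01, -2.32524144e-04,
        1.10449648e-02, -2.60416542e-07]), 'ee_pos': array([ 0.17387258, -0.52131134,  0.25512095]), 'tcp_rot': array([-2.54745472,  1.83590676,  0.00260264]), 'contact_force': array([ 0.22454888, -0.43054965, -0.55949772]), 'ft_torque': array([-0.01758063, -0.03060329,  0.00613987]), 'width': 0.08513953192061596}
scene {'fx': 527.911896804335, 'fy': 527.911896804335, 'cx': 313.0725496409803, 'cy': 240.82592362996516, 'k1': -0.12926487421098937}
[[-0.5505377   0.50377843 -0.66566924  1.25659728]
 [ 0.83455281  0.31232401 -0.45384504  0.4813008 ]
 [-0.02073285 -0.80539494 -0.59237584  0.750514  ]
 [ 0.          0.          0.          1.        ]]
side {'fx': 519.2404490733604, 'fy': 519.2404490733604, 'cx': 325.527902431989, 'cy': 238.214052909877, 'k1': -0.10854353210825042}
[[ 0.86053184 -0.25678894  0.4399368   0.0133351 ]
 [-0.50937497 -0.42581037  0.74781192 -0.91208585]
 [-0.00470018 -0.86760877 -0.49722524  0.72470622]
 [ 0.          0.          0.          1.        ]]
wrist {'fx': 372.5439264326535, 'fy': 372.5439264326535, 'cx': 323.44379498875406, 'cy': 233.97738728299475, 'k1': -0.04708714592181973}
[[ 0.31611376 -0.89974395 -0.30088687  0.25032958]
 [-0.94871882 -0.30051725 -0.09809165 -0.49551566]
 [-0.00216433  0.31646516 -0.94860166  0.37201532]
 [ 0.          0.          0.          1.        ]]
```

View pics/scene0.png

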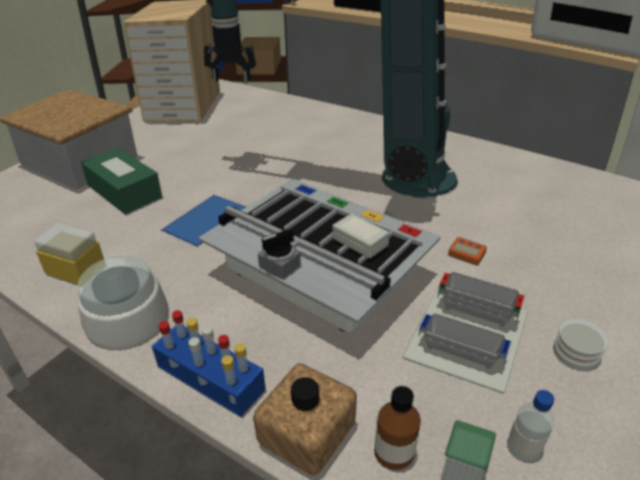

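View pics/side0.png

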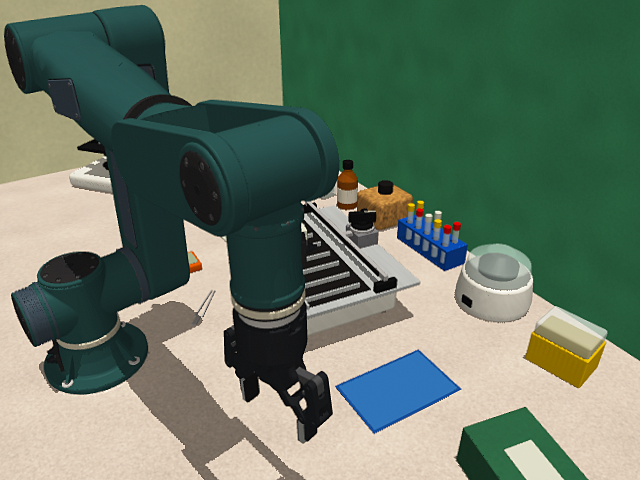

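View pics/wrist0.png

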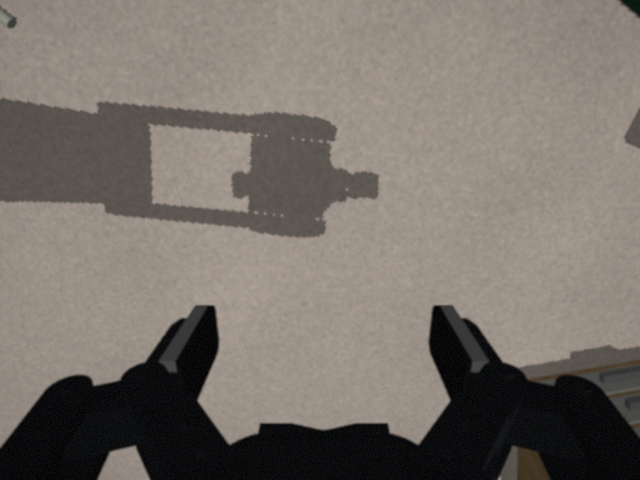

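```bash
cat > h.py <<'E'
from cell import r
import numpy as np, cv2
from scipy.spatial.transform import Rotation as Ro
from scipy.optimize import least_squares
def snap(n,name=None):
    c=r.calibration(n); p,d=r.camera(n)
    if name: cv2.imwrite(f"pics/{name}.png",p[:,:,::-1])
    return p,d,c
def K(c): return np.array([[c["fx"],0,c["cx"]],[0,c["fy"],c["cy"]],[0,0,1.]])
def rays(c,px):
    px=np.asarray(px,float).reshape(-1,1,2)
    u=cv2.undistortPoints(px,K(c),np.array([c["k1"],0,0,0.]))[:,0]
    return u
def onz(c,px,z):
    u=rays(c,px); T=np.array(c["T"]); v=np.c_[u,np.ones(len(u))]@T[:3,:3].T; o=T[:3,3]
    return o+v*((z-o[2])/v[:,2:3])
def cloud(c,d):
    v,uu=np.mgrid[0:480,0:640]; u=rays(c,np.stack([uu,v],-1)); z=d.reshape(-1,1)
    P=np.c_[u*z,z]; T=np.array(c["T"]); return (P@T[:3,:3].T+T[:3,3]).reshape(480,640,3)
def proj(c,P):
    T=np.array(c["T"]); P=np.asarray(P,float).reshape(-1,3); Q=(P-T[:3,3])@T[:3,:3]
    rv=np.zeros(3); return cv2.projectPoints(Q.reshape(-1,1,3),rv,rv,K(c),np.array([c["k1"],0,0,0.]))[0][:,0]
def top(c,p,d,x0,x1,y0,y1,res=0.001,zmin=-0.01,zmax=0.3):
    "top-down picture: up = +x, left = +y"
    P=cloud(c,d); m=(d>0)&(P[...,2]>zmin)&(P[...,2]<zmax)&(P[...,0]>x0)&(P[...,0]<x1)&(P[...,1]>y0)&(P[...,1]<y1)
    q=P[m]; col=p[m]; o=np.argsort(q[:,2]); q=q[o]; col=col[o]
    H=int((x1-x0)/res);W=int((y1-y0)/res); im=np.zeros((H,W,3),np.uint8); hz=np.full((H,W),np.nan)
    i=np.clip(((x1-q[:,0])/res).astype(int),0,H-1); j=np.clip(((y1-q[:,1])/res).astype(int),0,W-1)
    im[i,j]=col; hz[i,j]=q[:,2]
    return im,hz
def rel(pos,yaw_x):
    """print the tool-frame move to have TCP at pos, tool down, tool x axis (jaw) along world angle yaw_x"""
    s=r.read_state(); R=Ro.from_rotvec(s["tcp_rot"]); 
    a=yaw_x; X=np.array([np.cos(a),np.sin(a),0]);Z=np.array([0,0,-1.]);Y=np.cross(Z,X)
    Rt=Ro.from_matrix(np.c_[X,Y,Z])
    return R.inv().apply(np.array(pos)-s["ee_pos"])*1000,(R.inv()*Rt).as_rotvec(),R
E
python3 - <<'E'
from h import *
for n in("scene","side"):
    r.camera(n)
    for q in("shaker","bay1","bay2","bay3","bay4","tray1","tray2","tray3","tray4","spare_a","slidebox1","mat","clamp_grip"):
        z={"mat":0,"shaker":0,"clamp_grip":.165,"spare_a":.008,"slidebox1":.11,"tray1":.036,"tray2":.022,"tray3":.022,"tray4":.022}.get(q,.1)
        c=r.calibration(n)
        for o in r.mark_of(n,q)[:3]: print(n,q,round(o["confidence"],2),np.round(o["point"],1),onz(c,o["point"],z)[0].round(4))
print(r.read_state()["time"])
E
```

```text
scene shaker 0.85 [324.6 266.9] [ 0.4821 -0.0172  0.    ]
scene bay1 0.97 [309.1 221.7] [ 0.4712 -0.0634  0.1   ]
scene bay1 0.91 [383.3 253.7] [0.4876 0.1269 0.1   ]
scene bay1 0.7 [277.6 206.4] [ 0.4573 -0.1595  0.1   ]
scene bay2 0.97 [309.1 221.7] [ 0.4712 -0.0634  0.1   ]
scene bay2 0.91 [383.3 253.7] [0.4876 0.1269 0.1   ]
scene bay2 0.7 [277.6 206.4] [ 0.4573 -0.1595  0.1   ]
scene bay3 0.97 [309.1 221.7] [ 0.4712 -0.0634  0.1   ]
scene bay3 0.91 [383.3 253.7] [0.4876 0.1269 0.1   ]
scene bay3 0.7 [277.6 206.4] [ 0.4573 -0.1595  0.1   ]
scene bay4 0.97 [309.1 221.7] [ 0.4712 -0.0634  0.1   ]
scene bay4 0.91 [383.3 253.7] [0.4876 0.1269 0.1   ]
scene bay4 0.7 [277.6 206.4] [ 0.4573 -0.1595  0.1   ]
scene tray1 0.97 [457.7 348.6] [0.5895 0.3349 0.036 ]
scene tray1 0.67 [480.2 302.3] [0.4507 0.3283 0.036 ]
scene tray1 0.6 [480.1 306. ] [0.4611 0.3318 0.036 ]
scene tray2 0.97 [457.7 348.6] [0.5764 0.332  0.022 ]
scene tray2 0.67 [480.2 302.3] [0.4349 0.3253 0.022 ]
scene tray2 0.6 [480.1 306. ] [0.4455 0.3288 0.022 ]
scene tray3 0.97 [457.7 348.6] [0.5764 0.332  0.022 ]
scene tray
[... 721 characters left out ...]
.67 [329.2 288.8] [ 0.4653 -0.1577  0.1   ]
side bay1 0.59 [310.2 263.6] [ 0.4788 -0.0529  0.1   ]
side bay2 0.87 [299.2 243.4] [0.4998 0.0385 0.1   ]
side bay2 0.67 [329.2 288.8] [ 0.4653 -0.1577  0.1   ]
side bay2 0.59 [310.2 263.6] [ 0.4788 -0.0529  0.1   ]
side bay3 0.87 [299.2 243.4] [0.4998 0.0385 0.1   ]
side bay3 0.67 [329.2 288.8] [ 0.4653 -0.1577  0.1   ]
side bay3 0.59 [310.2 263.6] [ 0.4788 -0.0529  0.1   ]
side bay4 0.87 [299.2 243.4] [0.4998 0.0385 0.1   ]
side bay4 0.67 [329.2 288.8] [ 0.4653 -0.1577  0.1   ]
side bay4 0.59 [310.2 263.6] [ 0.4788 -0.0529  0.1   ]
side slidebox1 0.49 [289.  237.1] [0.4851 0.0622 0.11  ]
side mat 0.57 [397.8 388.3] [ 0.482  -0.3802  0.    ]
1.55
```

Run:
```python
from h import *
p,d,c=snap("scene")
np.savez("scene0.npz",p=p,d=d)
im,hz=top(c,p,d,.25,.75,-.5,.45,.00125)
cv2.imwrite("pics/top0.png",im[:,:,::-1])
cv2.imwrite("pics/crop0.png",cv2.resize(p[260:380,390:550],None,fx=5,fy=5,interpolation=cv2.INTER_CUBIC)[:,:,::-1])
```

```text
(no output)
```

View pics/top0.png

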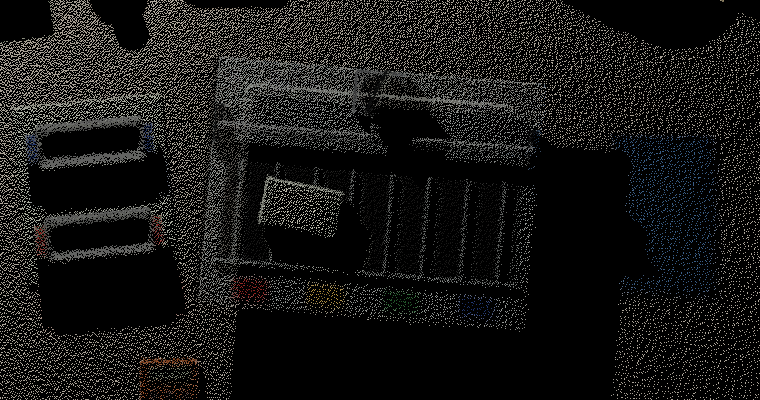

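View pics/crop0.png

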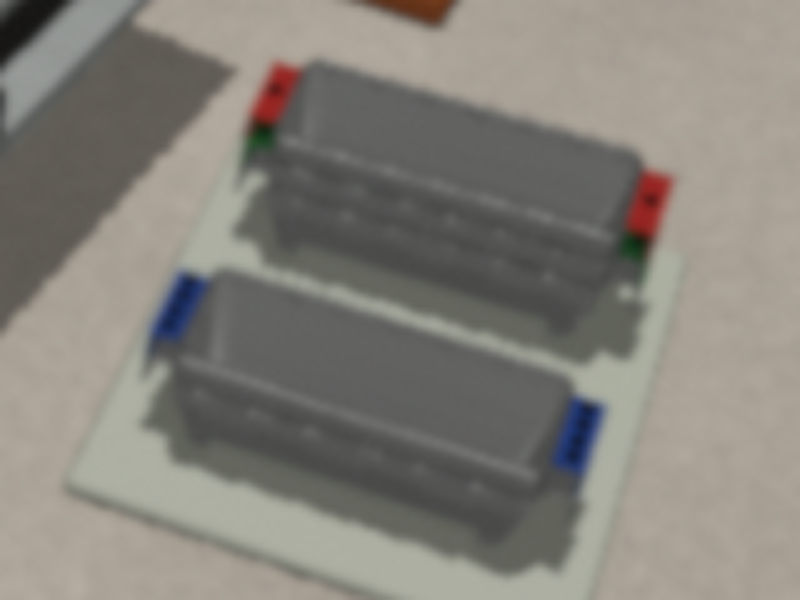

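Run:
```python
from h import *
z=np.load("scene0.npz"); p,d=z["p"],z["d"]; c=r.calibration("scene"); P=cloud(c,d)
def rect(m,name):
    q=P[m][:,:2]; (cx,cy),(w,h),a=cv2.minAreaRect((q*1000).astype(np.float32)); 
    b=cv2.boxPoints(((cx,cy),(w,h),a)); print(name,m.sum(),np.round([cx,cy,w,h,a],1),"z",np.median(P[m][:,2]).round(4),b.round().tolist())
x,y,zz=P[...,0],P[...,1],P[...,2]
m=(abs(x-.488)<.08)&(abs(y-.07)<.09)&(abs(zz-.144)<.004); m=cv2.morphologyEx(m.astype(np.uint8),cv2.MORPH_OPEN,np.ones((3,3)))>0; rect(m,"box")
pi=p.astype(int); b=(pi[...,2]>pi[...,0]+50)&(abs(x-.48)<.2)&(abs(y+.38)<.13)&(abs(zz)<.02)
b=cv2.morphologyEx(b.astype(np.uint8),cv2.MORPH_OPEN,np.ones((3,3)))>0; rect(b,"mat")
for n,f in dict(red=lambda q:(q[...,0]>q[...,1]+60)&(q[...,0]>q[...,2]+60),blue=lambda q:(q[...,2]>q[...,0]+50),green=lambda q:(q[...,1]>q[...,0]+20)&(q[...,1]>q[...,2]+10),yel=lambda q:(q[...,0]>q[...,2]+70)&(q[...,1]>q[...,2]+50)).items():
    m=f(pi)&(abs(x-.37)<.06)&(abs(y)<.2)&(abs(zz-.1)<.01); print(n,m.sum(),P[m].mean(0).round(4) if m.any() else"")
    m=f(pi)&(abs(x-.52)<.15)&(abs(y-.33)<.13)&(zz>.03)
    n2,lab,st,ce=cv2.connectedComponentsWithStats(m.astype(np.uint8))
    for i in range(1,n2):
        if st[i,4]>15: print(" lip",n,st[i,4],ce[i].round(),P[lab==i].mean(0).round(4))
```

```text
box 890 [491.4  74.   98.6  60.6  77.7] z 0.1454 [[451.0, 32.0], [510.0, 19.0], [532.0, 116.0], [472.0, 129.0]]
mat 1505 [ 482.2 -383.8  201.8  125.1    3.3] z 0.0043 [[378.0, -327.0], [385.0, -452.0], [586.0, -440.0], [579.0, -316.0]]
red 139 [0.3885 0.1384 0.1027]
 lip red 58 [445. 278.] [0.4632 0.2522 0.0741]
 lip red 71 [519. 300.] [0.4495 0.3992 0.0743]
blue 91 [ 0.3652 -0.1452  0.1035]
 lip blue 57 [425. 321.] [0.5795 0.264  0.0598]
 lip blue 71 [505. 347.] [0.5657 0.4102 0.0604]
green 137 [ 0.3729 -0.0515  0.1032]
yel 130 [0.3804 0.0434 0.1029]
```

Run:
```python
from h import *
t,a,_=rel((.47,.03,.32),-.217); print(t.round(1),a.round(3))
```

```text
[-429.8 -455.4  -63.7] [-0.    -0.    -1.032]
```

```bash
python3 -m creep '[0,0,0,-24,-26,-10,85, 0,0,0,-26,-28,-10,85, 0,0,0,-26,-28,-10,85, 0,0,0,-26,-28,-10,85, 0,0,0,-26,-28,-10,85]'; python3 -m creep '[0,0,-0.1,-26,-28,-8,85, 0,0,-0.1,-26,-28,-5,85, 0,0,-0.1,-26,-28,0,85, 0,0,-0.1,-26,-28,0,85, 0,0,-0.1,-26,-28,0,85]'
python3 - <<'E'
from h import *
t,a,_=rel((.47,.03,.32),-.217); print(t.round(1),a.round(3)); print(r.read_state()["joints"].round(3))
E
```

```text
time: 2.02
ee_pos: [0.2648, -0.3551, 0.3068]
tcp_rot: [2.548, -1.838, 0.001]
contact_force: [1.6, 0.0, 0.0]
width: 0.0848
time: 2.43
ee_pos: [0.3207, -0.1743, 0.3195]
tcp_rot: [-2.927, 1.142, -0.002]
contact_force: [1.0, -0.0, 0.5]
width: 0.0855
[ -28.6 -251.4   -0.5] [-0.    -0.001 -0.527]
[-0.654 -0.335  1.623  0.     1.852  0.09 ]
```

```bash
python3 -m creep '[0,0,-0.1,-2,-38,0,85, 0,0,-0.1,0,-38,0,85, 0,0,-0.1,4,-38,0,85, 0,0,-0.1,8,-36,0,85, 0,0,-0.1,12,-36,0,85]';python3 -m creep '[0,0,-0.03,10,-30,0,85, 0,0,0,14,-20,0,85, 0,0,0,0,0,0,85, 0,0,0,0,0,0,85]'
python3 - <<'E'
from h import *
t,a,_=rel((.47,.03,.32),-.217); print(t.round(1),a.round(3)); print(r.read_state()["joints"].round(3))
p,d,c=snap("wrist","w1"); np.savez("w1.npz",p=p,d=d,T=c["T"])
E
```

```text
time: 2.85
ee_pos: [0.4381, -0.0257, 0.3197]
tcp_rot: [3.118, -0.382, 0.002]
contact_force: [0.7, -1.7, 0.3]
width: 0.0853
time: 3.18
ee_pos: [0.4728, 0.0163, 0.3188]
tcp_rot: [3.123, -0.34, -0.002]
contact_force: [0.1, 0.1, -0.6]
width: 0.085
[ -5.7 -12.7  -1.2] [0.001 0.001 0.   ]
[-0.085 -0.088  1.423 -0.     1.808  0.131]
```

View pics/w1.png

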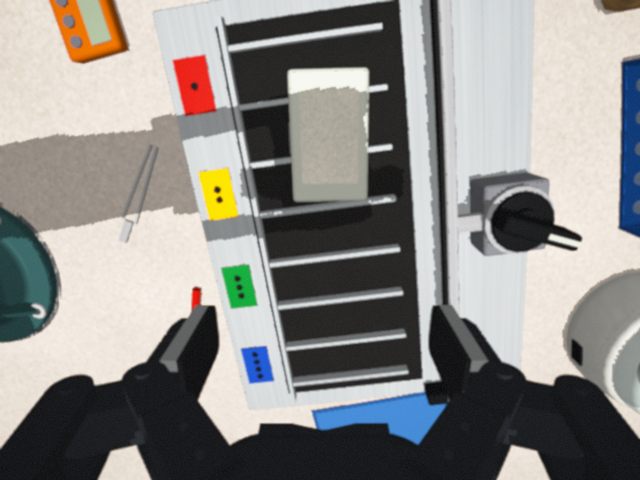

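```bash
cat >> h.py <<'E'
def ortho(c,p,z,x0,x1,y0,y1,res=.001):
    xs=x1-np.arange(int((x1-x0)/res))*res; ys=y1-np.arange(int((y1-y0)/res))*res
    X,Y=np.meshgrid(xs,ys,indexing="ij"); q=proj(c,np.stack([X,Y,np.full_like(X,z)],-1)).reshape(X.shape+(2,)).astype(np.float32)
    return cv2.remap(p,q[...,0],q[...,1],cv2.INTER_LINEAR)
E
python3 - <<'E'
from h import *
z=np.load("w1.npz"); p,d=z["p"],z["d"]; c=r.calibration("wrist"); c["T"]=z["T"]
o=ortho(c,p,.11,.33,.70,-.2,.22,.0007); cv2.imwrite("pics/o1.png",o[:,:,::-1]); print(o.shape)
P=cloud(c,d); x,y,zz=P[...,0],P[...,1],P[...,2]
m=(abs(x-.488)<.08)&(abs(y-.07)<.09)&(abs(zz-.144)<.006); q=P[m]
(cx,cy),(w,h),a=cv2.minAreaRect((q[:,:2]*1000).astype(np.float32)); print(cx,cy,w,h,a,np.median(q[:,2]),m.sum())
plat=(abs(x-.37)<.02)&(abs(y)<.12)&(abs(zz-.1)<.02); print(np.median(zz[plat]))
pi=p.astype(int)
F=dict(red=lambda q:(q[...,0]>q[...,1]+60)&(q[...,0]>q[...,2]+60),blue=lambda q:(q[...,2]>q[...,0]+50),green=lambda q:(q[...,1]>q[...,0]+40)&(q[...,1]>q[...,2]+10),yel=lambda q:(q[...,0]>q[...,2]+70)&(q[...,1]>q[...,2]+50))
for n,f in F.items():
    m=f(pi)&(abs(x-.37)<.06)&(abs(y)<.2)&(abs(zz-.1)<.01); rc=cv2.minAreaRect(np.argwhere(m)[:,::-1].astype(np.float32)); print(n,m.sum(),rc[0],onz(c,rc[0],.1)[0].round(4))
E
```

```text
(528, 600, 3)
488.9896545410156 75.91358184814453 99.97019958496094 60.39527130126953 79.09471130371094 0.14310139602715688 10325
0.09921859085204979
red 1862 (194.00001525878906, 85.00000762939453) [0.3865 0.1405 0.1   ]
blue 903 (248.44122314453125, 328.76470947265625) [ 0.3662 -0.0981  0.1   ]
green 1125 (238.89999389648438, 286.29998779296875) [ 0.3706 -0.0488  0.1   ]
yel 1486 (217.9031982421875, 193.91513061523438) [0.3785 0.0458 0.1   ]
```

View pics/o1.png

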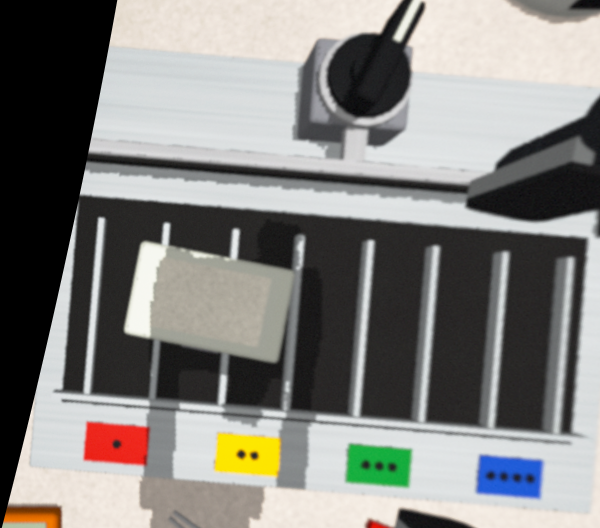

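Run:
```python
from h import *
z=np.load("w1.npz"); p,d=z["p"],z["d"]; c=r.calibration("wrist"); c["T"]=z["T"]
o=ortho(c,p,.11,.38,.56,-.07,.06,.00025); cv2.imwrite("pics/o2.png",o[:,:,::-1]); print(o.shape)
P=cloud(c,d); 
ux=np.array([.9965,-.0837]); uy=np.array([.0837,.9965]); O=np.array([.4725,-.0096])
q=P.reshape(-1,3); s=np.c_[(q[:,:2]-O)@ux,(q[:,:2]-O)@uy,q[:,2]]
# profile along x in bay 3 (y=-47)
m=(abs(s[:,1]+.047)<.012)
for a in np.arange(-.13,.20,.005):
    k=m&(abs(s[:,0]-a)<.0025); print(round(a,3),k.sum(),np.percentile(s[k,2],[5,50,95]).round(3) if k.any() else"",end=" ; ")
```

```text
(720, 520, 3)
-0.13 0  ; -0.125 0  ; -0.12 70 [0.098 0.099 0.1  ] ; -0.115 101 [0.098 0.099 0.1  ] ; -0.11 108 [0.099 0.1   0.101] ; -0.105 102 [0.099 0.1   0.101] ; -0.1 106 [0.099 0.1   0.101] ; -0.095 112 [0.099 0.1   0.101] ; -0.09 106 [0.099 0.1   0.101] ; -0.085 117 [0.098 0.099 0.101] ; -0.08 107 [0.098 0.099 0.1  ] ; -0.075 104 [0.098 0.099 0.1  ] ; -0.07 63 [0.098 0.099 0.1  ] ; -0.065 157 [0.099 0.108 0.11 ] ; -0.06 114 [0.098 0.099 0.1  ] ; -0.055 110 [0.098 0.099 0.1  ] ; -0.05 111 [0.098 0.099 0.1  ] ; -0.045 110 [0.098 0.099 0.1  ] ; -0.04 111 [0.098 0.099 0.1  ] ; -0.035 114 [0.098 0.099 0.1  ] ; -0.03 112 [0.098 0.099 0.1  ] ; -0.025 105 [0.098 0.099 0.1  ] ; -0.02 113 [0.098 0.099 0.101] ; -0.015 112 [0.098 0.099 0.1  ] ; -0.01 110 [0.098 0.099 0.1  ] ; -0.005 111 [0.098 0.099 0.1  ] ; 0.0 111 [0.098 0.099 0.1  ] ; 0.005 115 [0.098 0.099 0.1  ] ; 0.01 112 [0.098 0.099 0.1  ] ; 0.015 112 [0.098 0.099 0.1  ] ; 0.02 112 [0.098 0.099 0.1  ] ; 0.025 115 [0.098 0.099 0.1  ] ; 0.03 116 [0.098 0.099 0.1  ] ; 0.035 110 [0.098 0.099 0.1  ] ; 0.04 114 [0.098 0.099 0.1  ] ; 0.04
[... 215 characters left out ...]
; 0.08 110 [0.098 0.099 0.1  ] ; 0.085 115 [0.098 0.099 0.1  ] ; 0.09 112 [0.097 0.099 0.1  ] ; 0.095 234 [0.098 0.123 0.133] ; 0.1 266 [0.098 0.133 0.136] ; 0.105 138 [0.134 0.135 0.136] ; 0.11 22 [0.134 0.134 0.135] ; 0.115 0  ; 0.12 46 [0.098 0.099 0.1  ] ; 0.125 113 [0.098 0.099 0.1  ] ; 0.13 111 [0.098 0.099 0.1  ] ; 0.135 111 [0.098 0.099 0.1  ] ; 0.14 85 [0.098 0.099 0.1  ] ; 0.145 64 [0.098 0.099 0.1  ] ; 0.15 52 [0.098 0.099 0.1  ] ; 0.155 52 [0.098 0.099 0.1  ] ; 0.16 55 [0.098 0.099 0.1  ] ; 0.165 50 [0.098 0.099 0.1  ] ; 0.17 50 [0.098 0.099 0.1  ] ; 0.175 46 [0.098 0.099 0.1  ] ; 0.18 44 [0.098 0.099 0.1  ] ; 0.185 44 [0.098 0.099 0.1  ] ; 0.19 9 [0.098 0.098 0.099] ; 0.195 0  ;
```

View pics/o2.png

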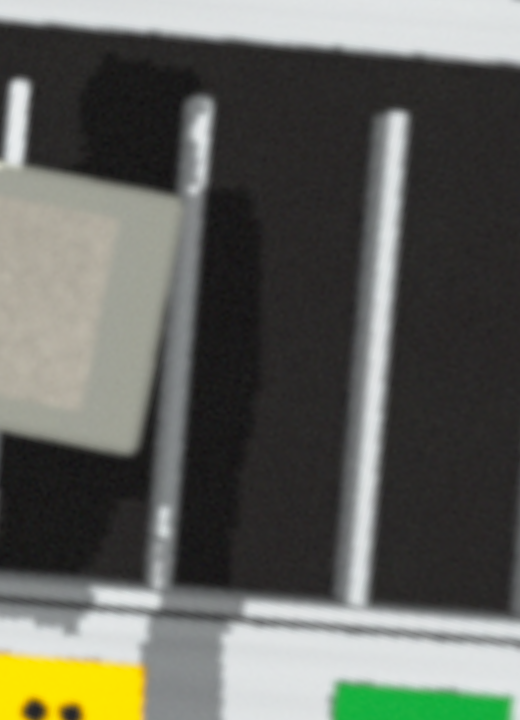

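Run:
```python
from h import *
z=np.load("w1.npz"); p,d=z["p"],z["d"]; c=r.calibration("wrist"); c["T"]=z["T"]
P=cloud(c,d); 
ux=np.array([.9965,-.0837]); uy=np.array([.0837,.9965]); O=np.array([.4725,-.0096])
q=P.reshape(-1,3); s=np.c_[(q[:,:2]-O)@ux,(q[:,:2]-O)@uy,q[:,2]]
for y0 in (-.07,-.047,-.02,.0,.12):
    m=(abs(s[:,1]-y0)<.008)
    k=m&(s[:,2]>.1065)&(s[:,2]<.113)&(s[:,0]<-.05); f=m&(abs(s[:,2]-.099)<.003); b=m&(s[:,2]>.125)&(s[:,0]>.08)&(s[:,0]<.13)
    print(y0,"stop top",np.percentile(s[k,0],[2,50,98]).round(4),"plat",np.percentile(s[f,0],[.1,99.9]).round(4),"bar",np.percentile(s[b,0],[1,50]).round(4) if b.any() else "")
# rail ends and rail y
for i,yr in enumerate([.165,.119,.071,.023-.047+.0,-.071,-.119,-.165]):
    k=(abs(s[:,1]-yr)<.006)&(s[:,2]>.107)&(s[:,2]<.112)&(s[:,0]>-.055)&(s[:,0]<.09)
    if k.sum()>5: print("rail",yr,k.sum(),np.percentile(s[k,0],[1,99]).round(4),s[k,1].mean().round(4))
# knob
k=(s[:,2]>.166)&(s[:,2]<.19)&(abs(s[:,0]-.155)<.06)&(abs(s[:,1])<.05); g=s[k]; print(len(g),np.percentile(g[:,2],[5,50,95]))
rc=cv2.minAreaRect((g[:,:2]*1000).astype(np.float32)); print(rc, np.linalg.svd(g[:,:2]-g[:,:2].mean(0))[2][0])
```

```text
-0.07 stop top [-0.0671 -0.0633 -0.0505] plat [-0.1207  0.1881] bar [0.0955 0.101 ]
-0.047 stop top [-0.0671 -0.065  -0.0631] plat [-0.1207  0.1876] bar [0.0955 0.1009]
-0.02 stop top [-0.0671 -0.0632 -0.0507] plat [-0.1209  0.1312] bar [0.0954 0.1007]
0.0 stop top [-0.0672 -0.065  -0.0629] plat [-0.1206  0.1315] bar [0.0954 0.1148]
0.12 stop top [-0.0669 -0.0634 -0.0507] plat [-0.1201  0.1876] bar [0.0954 0.1008]
rail 0.165 885 [-0.0536  0.0605] 0.1647
rail 0.119 306 [-0.0536  0.0613] 0.119
rail 0.071 283 [-0.0544  0.0613] 0.0697
rail -0.024 573 [-0.0534  0.0608] -0.0244
rail -0.071 536 [-0.0536  0.0605] -0.0704
rail -0.119 495 [-0.0534  0.0596] -0.1197
rail -0.165 459 [-0.0536  0.0603] -0.1652
1608 [0.16948123 0.17660685 0.17805786]
((158.09695434570312, -0.4838581085205078), (14.186532020568848, 63.89354705810547), 67.9675521850586) [ 0.92750321 -0.37381518]
```

```bash
cat >> h.py <<'E'
YAW=-.0838; ux=np.array([np.cos(YAW),np.sin(YAW)]); uy=np.array([-np.sin(YAW),np.cos(YAW)]); O=np.array([.4761,-.0099])
def sh(x,y): return O+x*ux+y*uy
E
python3 - <<'E'
from h import *
t,a,_=rel((.489,.0759,.138),-.19); print(t.round(1),a.round(3))
E
```

```text
[  3.3 -62.6 181. ] [ 0.001  0.001 -0.028]
```

```bash
python3 -m creep '[0,0,-0.028,3,-31,10,85, 0,0,0,1,-31,30,85, 0,0,0,0,0,35,85, 0,0,0,0,0,35,85, 0,0,0,0,0,0,85]'
python3 - <<'E'
from h import *
t,a,_=rel((.489,.0759,.138),-.19); print(t.round(1),a.round(3))
p,d,c=snap("wrist","w2")
E
```

```text
time: 3.65
ee_pos: [0.4829, 0.0733, 0.201]
tcp_rot: [3.124, -0.301, -0.029]
contact_force: [-1.4, 0.1, -2.4]
width: 0.0851
[ 6.6 -4.  62.9] [ 0.005  0.018 -0.002]
```

View pics/w2.png

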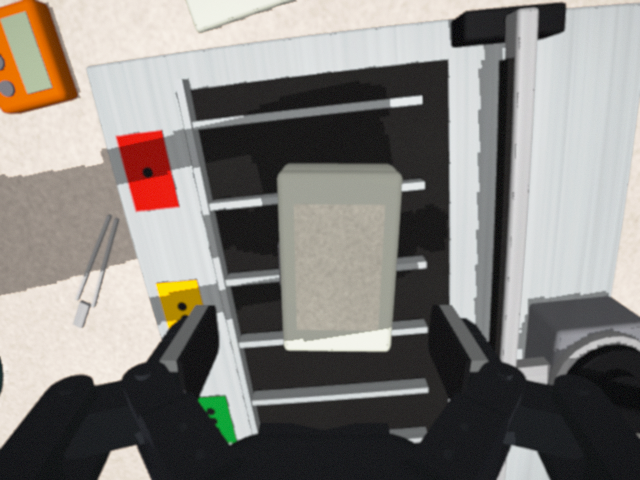

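```bash
python3 -m creep '[0,0,0,0,0,0,85, 0,0,0,0,0,0,85]'
python3 - <<'E'
from h import *
t,a,_=rel((.489,.0759,.138),-.19); print(t.round(1),a.round(3))
E
```

```text
time: 3.87
ee_pos: [0.4905, 0.0736, 0.2142]
tcp_rot: [-3.126, 0.302, -0.01]
contact_force: [0.4, -0.7, 0.7]
width: 0.0847
[-2.4 -1.9 76.2] [-0.001 -0.006 -0.002]
```

```bash
python3 -m creep '[0,0,0,-1,-2,26,85, 0,0,0,-1,0,26,85, 0,0,0,0,0,20,85, 0,0,0,0,0,4,85, 0,0,0,0,0,0,85]'
python3 - <<'E'
from h import *
t,a,_=rel((.489,.0759,.138),-.19); print(t.round(1),a.round(3))
E
```

```text
time: 4.28
ee_pos: [0.488, 0.0763, 0.1356]
tcp_rot: [-3.127, 0.301, -0.002]
contact_force: [0.4, 0.2, 0.1]
width: 0.085
[ 1.   0.2 -2.4] [-0.    -0.002 -0.002]
```

```bash
python3 -m creep '[0,0,0,0,0,0,50, 0,0,0,0,0,0,50, 0,0,0,0,0,0,50, 0,0,0,0,0,0,50, 0,0,0,0,0,0,50]' 50; python3 -m creep '[0,0,0,0,0,-10,50, 0,0,0,0,0,-25,50, 0,0,0,0,0,-30,50, 0,0,0,0,0,-20,50, 0,0,0,0,0,0,50]'
python3 - <<'E'
from h import *
print(r.read_state()["width"]); p,d,c=snap("wrist","w3")
t,a,_=rel((.482,-.384,.22),.058); print(t.round(1),a.round(3))
E
```

```text
time: 4.7
ee_pos: [0.4892, 0.0766, 0.1376]
tcp_rot: [-3.127, 0.3, -0.01]
contact_force: [1.1, -0.6, 7.0]
width: 0.0592
time: 5.12
ee_pos: [0.4896, 0.0768, 0.2252]
tcp_rot: [-3.126, 0.299, -0.016]
contact_force: [1.3, 0.2, -2.1]
width: 0.059
0.05896174078521942
[ 81.  453.6   2.1] [-0.001 -0.006 -0.249]
```

View pics/w3.png

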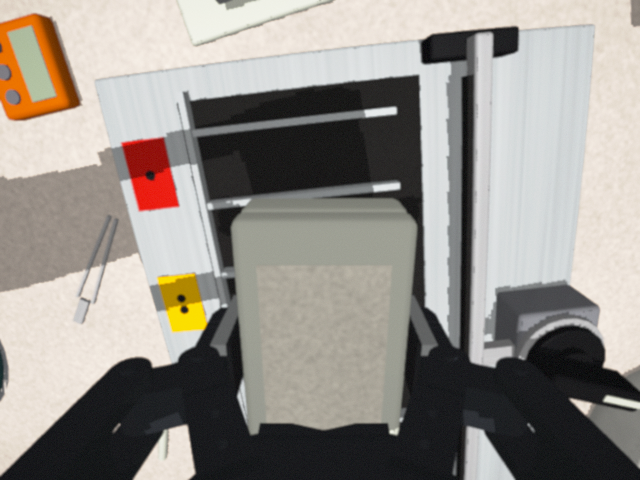

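```bash
python3 -m creep '[0,0,0,3,15,0,50, 0,0,0,6,30,0,50, 0,0,0,7,38,0,50, 0,0,0,7,38,0,50, 0,0,0,7,38,0,50]'; python3 -m creep '[0,0,-0.08,7,38,0,50, 0,0,-0.08,5,38,0,50, 0,0,-0.08,2,38,0,50, 0,0,0,0,38,0,50, 0,0,0,0,36,0,50]'
python3 - <<'E'
from h import *
print(r.read_state()["width"]); 
t,a,_=rel((.482,-.384,.22),.058); print(t.round(1),a.round(3))
E
```

```text
time: 5.58
ee_pos: [0.4851, -0.086, 0.2167]
tcp_rot: [-3.127, 0.298, 0.007]
contact_force: [1.1, 1.1, -2.6]
width: 0.0591
time: 6.0
ee_pos: [0.49, -0.2755, 0.2164]
tcp_rot: [-3.138, -0.076, 0.006]
contact_force: [0.9, 0.9, -2.2]
width: 0.0589
0.05893169095077349
[-13.3 108.   -3.9] [-0.003  0.004 -0.009]
```

```bash
python3 -m creep '[0,0,0,-2,34,0,50, 0,0,0,-2,20,0,50, 0,0,0,-2,8,0,50, 0,0,0,0,0,0,50, 0,0,0,0,0,0,50]'
python3 - <<'E'
from h import *
p,d,c=snap("wrist","w4"); P=cloud(c,d); pi=p.astype(int)
m=(pi[...,2]>pi[...,0]+50)&(abs(P[...,2])<.02); q=P[m]; print(cv2.minAreaRect((q[:,:2]*1000).astype(np.float32)),np.median(q[:,2]))
t,a,_=rel((.482,-.384,.03),.058); print(t.round(1),a.round(3))
E
```

```text
time: 6.42
ee_pos: [0.4878, -0.3352, 0.2174]
tcp_rot: [-3.137, -0.077, 0.004]
contact_force: [-0.2, 0.6, -1.2]
width: 0.0593
((479.737548828125, -376.74554443359375), (128.85324096679688, 198.67112731933594), 89.63655090332031) 0.0011428193077485105
[ -8.3  49.3 188. ] [-0.003  0.002 -0.008]
```

View pics/w4.png

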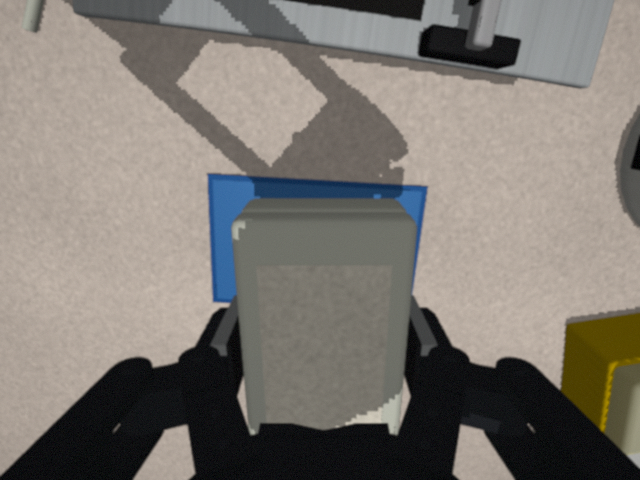

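```bash
python3 -m creep '[0,0,0,-3,16,8,50, 0,0,0,-3,16,20,50, 0,0,0,-2,12,35,50, 0,0,0,0,0,38,50, 0,0,0,0,0,38,50]'; python3 -m creep '[0,0,0,0,0,20,50, 0,0,0,0,0,10,50, 0,0,0,0,0,0,50, 0,0,0,0,0,0,50]';  python3 - <<'E'
from h import *
t,a,_=rel((.481,-.379,.030),0.0); print(t.round(1),a.round(3))
E
```

```text
time: 6.88
ee_pos: [0.483, -0.3806, 0.0797]
tcp_rot: [3.139, 0.078, 0.003]
contact_force: [0.6, 0.2, -3.0]
width: 0.0591
time: 7.22
ee_pos: [0.4832, -0.3804, 0.0511]
tcp_rot: [3.14, 0.079, 0.001]
contact_force: [0.2, -0.0, -1.4]
width: 0.0587
[-2.1 -1.5 21.1] [ 0.001 -0.001  0.05 ]
```

```bash
python3 -m creep '[0,0,0.02,-1,-1,8,50, 0,0,0,0,0,7,50, 0,0,0,0,0,4,50, 0,0,0,0,0,2,50, 0,0,0,0,0,0,50]';  python3 -m creep '[0,0,0,0,0,0,50]'
```

```text
time: 7.63
ee_pos: [0.4817, -0.3799, 0.0299]
tcp_rot: [3.141, 0.046, 0.001]
contact_force: [-0.0, 0.2, -2.1]
width: 0.0597
time: 7.72
ee_pos: [0.4817, -0.3798, 0.0298]
tcp_rot: [3.141, 0.045, 0.001]
contact_force: [-0.5, -0.3, -0.6]
width: 0.0594
```

```bash
python3 -m creep '[0,0,0,0,0,1.5,50, 0,0,0,0,0,0,50]'; python3 -m creep '[0,0,0,0,0,0,75, 0,0,0,0,0,0,85, 0,0,0,0,0,0,85, 0,0,0,0,0,0,85]'; python3 -m creep '[0,0,0,0,0,-20,85, 0,0,0,0,0,-35,85, 0,0,0,0,0,-38,85, 0,0,0,0,0,-38,85, 0,0,0,0,0,-38,85]'
python3 - <<'E'
from h import *
p,d,c=snap("wrist","w5"); P=cloud(c,d); m=(abs(P[...,2]-.036)<.005)&(abs(P[...,0]-.48)<.08)&(abs(P[...,1]+.38)<.1); q=P[m]; print(cv2.minAreaRect((q[:,:2]*1000).astype(np.float32)),np.median(q[:,2]))
E
```

```text
time: 7.88
ee_pos: [0.4818, -0.3799, 0.0298]
tcp_rot: [3.141, 0.046, 0.001]
contact_force: [-3.2, 2.2, 6.0]
width: 0.0591
time: 8.22
ee_pos: [0.4816, -0.3798, 0.0278]
tcp_rot: [3.141, 0.046, 0.0]
contact_force: [-0.1, -0.1, 0.6]
width: 0.0851
time: 8.63
ee_pos: [0.4813, -0.3794, 0.1982]
tcp_rot: [-3.141, -0.046, 0.001]
contact_force: [0.4, -0.2, 0.7]
width: 0.0855
((481.14093017578125, -380.0509338378906), (60.160438537597656, 98.53028106689453), 1.5585037469863892) 0.03499036331025093
```

View pics/w5.png

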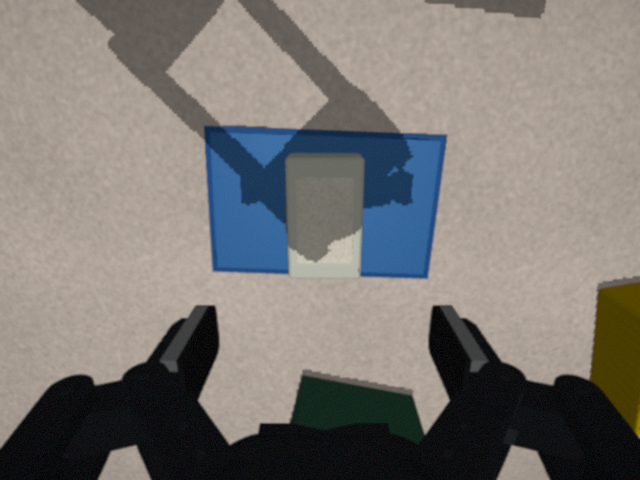

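Run:
```python
from h import *
c=r.calibration("wrist"); q=onz(c,[(206,127),(446,135),(428,277),(213,270)],.002); print(q.round(4),q.mean(0).round(4))
t,a,_=rel((.46,.25,.30),.093); print(t.round(1),a.round(3), r.read_state()["joints"].round(2))
```

```text
[[ 0.3855 -0.3183  0.002 ]
 [ 0.5879 -0.3191  0.002 ]
 [ 0.5884 -0.4519  0.002 ]
 [ 0.3827 -0.4494  0.002 ]] [ 0.4861 -0.3847  0.002 ]
[  -4.7 -631.4  -98.6] [ 0.012 -0.011 -0.064] [-0.76  0.24  1.29 -0.    1.59 -0.79]
```

```bash
python3 -m creep '[0,0,0,0,-20,-25,85, 0,0,0,0,-32,-25,85, 0,0,0,0,-34,-22,85, 0,0,0,0,-38,-15,85, 0,0,0,0,-40,-10,85]'; python3 -m creep '[0,0,0,0,-40,0,85, 0,0,0,0,-40,0,85, 0,0,0,0,-40,0,85, 0,0,0,0,-40,0,85, 0,0,0,0,-40,0,85]';python3 -m creep '[0,0,-0.06,0,-40,0,85, 0,0,0,1,-40,0,85, 0,0,0,3,-40,0,85, 0,0,0,3,-40,0,85, 0,0,0,3,-40,0,85]'
python3 - <<'E'
from h import *
t,a,_=rel((.50,.25,.30),.093); print(t.round(1),a.round(3), r.read_state()["joints"].round(2))
E
```

```text
time: 9.1
ee_pos: [0.477, -0.215, 0.296]
tcp_rot: [3.139, 0.043, 0.005]
contact_force: [0.5, 0.0, 1.0]
width: 0.085
time: 9.52
ee_pos: [0.4706, -0.014, 0.2938]
tcp_rot: [3.141, 0.045, 0.001]
contact_force: [0.6, 0.1, -0.5]
width: 0.085
time: 9.93
ee_pos: [0.4651, 0.1864, 0.2938]
tcp_rot: [3.138, 0.14, 0.001]
contact_force: [1.1, 0.3, -0.0]
width: 0.0849
[ 40.4 -60.2  -6.2] [ 0.    -0.001 -0.004] [ 0.27 -0.03  1.41 -0.    1.75  0.18]
```

```bash
python3 -m creep '[0,0,0,18,-28,-3,85, 0,0,0,16,-20,0,85, 0,0,0,2,-2,0,85, 0,0,0,0,0,0,85, 0,0,0,0,0,0,85]'
python3 - <<'E'
from h import *
p,d,c=snap("wrist","w6");np.savez("w6.npz",p=p,d=d,T=c["T"]); P=cloud(c,d); x,y,zz=P[...,0],P[...,1],P[...,2]
o=ortho(c,p,.074,.36,.68,.2,.46,.0006); cv2.imwrite("pics/o6.png",o[:,:,::-1])
im=cv2.cvtColor(p,cv2.COLOR_RGB2HSV).astype(int)
pi=p.astype(int)
F=dict(red=(pi[...,0]>pi[...,1]+60)&(pi[...,0]>pi[...,2]+60),blue=(pi[...,2]>pi[...,0]+50),green=(pi[...,1]>pi[...,0]+30)&(pi[...,1]>pi[...,2]+10))
for n,m in F.items():
    m=m&(zz>.02)&(zz<.1)&(y>.22)
    k,lab,st,ce=cv2.connectedComponentsWithStats(m.astype(np.uint8))
    for i in range(1,k):
        if st[i,4]>25:
            rc=cv2.minAreaRect((P[lab==i][:,:2]*1000).astype(np.float32)); print(n,st[i,4],ce[i].round(),np.median(P[lab==i],0).round(4),np.round(rc[0]+rc[1],1))
for lo,hi in((.060,.080),(.048,.066)):
  for xc in(.456,.571):
    m=(zz>lo)&(zz<hi)&(abs(x-xc)<.045)&(abs(y-.33)<.1); q=P[m]; rc=cv2.minAreaRect((q[:,:2]*1000).astype(np.float32)); print(lo,xc,len(q),np.round(rc[0]+rc[1]+(rc[2],),1),np.percentile(q[:,2],[50,95,99]).round(4))
E
```

```text
time: 10.35
ee_pos: [0.4968, 0.2371, 0.2963]
tcp_rot: [3.138, 0.14, -0.002]
contact_force: [0.2, -0.4, -1.2]
width: 0.0851
red 338 [282.   4.] [0.4484 0.3986 0.0728] [447.5 399.5  35.    8.8]
red 1164 [107. 157.] [0.2626 0.2544 0.021 ] [269.8 248.7  57.2  56.4]
red 404 [289. 180.] [0.4629 0.2549 0.0728] [461.8 254.6  34.7  10.5]
blue 403 [420.   6.] [0.5627 0.4103 0.0591] [562.7 411.3  35.5  10.1]
blue 362 [412. 176.] [0.5784 0.2665 0.0591] [576.8 265.8  35.3  10.9]
0.06 0.456 4803 [454.6 325.2  56.  155.5   5.6] [0.072  0.0738 0.0744]
0.06 0.571 295 [569.6 337.7  55.1 155.4   6.3] [0.0604 0.0613 0.0616]
0.048 0.456 2469 [457.2 327.4  50.4 155.4   5.5] [0.0576 0.0652 0.0658]
0.048 0.571 4488 [569.9 338.3  56.7 158.5   5.5] [0.0583 0.0601 0.0609]
```

View pics/w6.png

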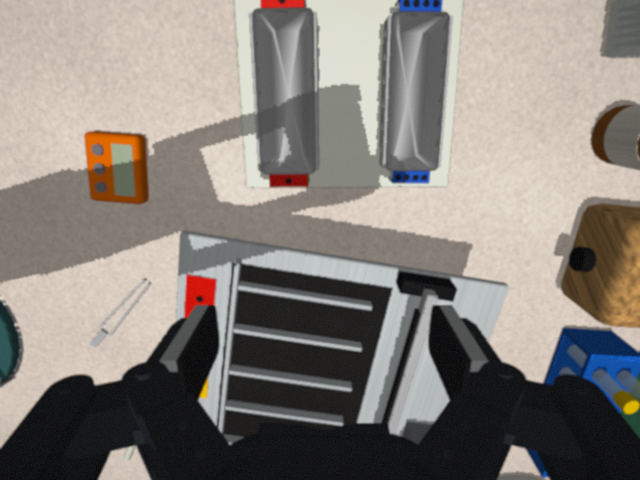

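View pics/o6.png

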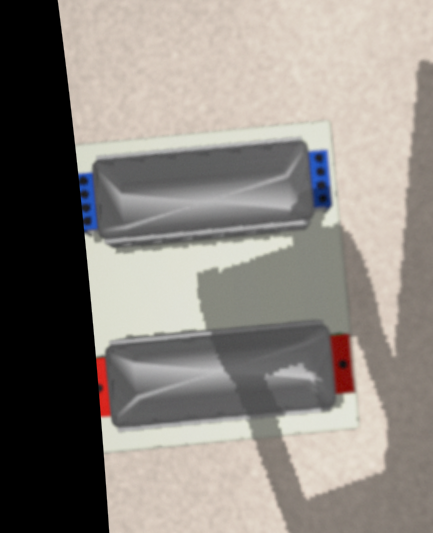

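```bash
cat > tip.py <<'E'
from h import *
s=r.read_state(); p,d,c=snap("wrist"); P=cloud(c,d); R=Ro.from_rotvec(s["tcp_rot"]).as_matrix(); Q=(P-s["ee_pos"])@R*1000
m=(d>0)&(abs(Q[...,0])<75)&(abs(Q[...,1])<40)&(Q[...,2]<60)&(Q[...,2]>-60)
for sg in(-1,1):
    q=Q[m&(Q[...,0]*sg>0)]; k=q[q[:,2]>q[:,2].max()-4]
    print(round(s["width"]*1000,1),"n",len(q),"tip z",np.percentile(q[:,2],[90,99,100]).round(1),"x",np.percentile(k[:,0],[0,100]).round(1),"y",np.percentile(k[:,1],[0,100]).round(1))
E
python3 tip.py; python3 -m creep '[0,0,0,0,0,0,62, 0,0,0,0,0,0,62, 0,0,0,0,0,0,62]'; python3 tip.py; python3 -m creep '[0,0,0,0,0,0,55, 0,0,0,0,0,0,55, 0,0,0,0,0,0,55]'; python3 tip.py
```

```text
85.2 n 23311 tip z [-13.7   7.6  13.9] x [-45.3 -42.9] y [-10.9  10.2]
85.2 n 22859 tip z [-13.5   7.8  14.3] x [41.2 42.2] y [-10.6   9.4]
time: 10.7
ee_pos: [0.4969, 0.2367, 0.2972]
tcp_rot: [-3.139, -0.138, -0.001]
contact_force: [-0.8, -0.2, -0.3]
width: 0.0621
62.1 n 23311 tip z [-12.1  13.6  20.9] x [-32.3 -31.7] y [-11.   10.3]
62.1 n 22976 tip z [-11.6  13.6  21.1] x [29.9 30.6] y [-10.4   9.3]
time: 11.0
ee_pos: [0.497, 0.2374, 0.2968]
tcp_rot: [3.138, 0.14, 0.0]
contact_force: [0.0, 0.1, 0.6]
width: 0.0552
55.2 n 23374 tip z [-12.8  14.7  22.6] x [-34.1 -28.2] y [-10.8  11.1]
55.2 n 23034 tip z [-12.3  14.8  22.2] x [26.4 32.6] y [-11.2   9. ]
```

Run:
```python
from h import *
t,a,_=rel((.4555,.327,.12),.098); print(t.round(1),a.round(3))
```

```text
[-33.3 -92.9 176.8] [ 0.    -0.    -0.009]
```

```bash
python3 -m creep '[0,0,-0.009,-11,-28,20,80, 0,0,0,-11,-31,25,80, 0,0,0,-11,-31,25,80, 0,0,0,0,-3,35,80, 0,0,0,0,0,20,80]'; python3 -m creep '[0,0,0,0,0,0,80, 0,0,0,0,0,0,80, 0,0,0,0,0,0,80]'
python3 - <<'E'
from h import *
p,d,c=snap("wrist","w7"); 
t,a,_=rel((.4555,.327,.12),.098); print(t.round(1),a.round(3))
s=r.read_state();R=Ro.from_rotvec(s["tcp_rot"]).as_matrix(); P=cloud(c,d); Q=(P-s["ee_pos"])@R*1000
zz=P[...,2]; m=(zz>.066)&(zz<.078)&(d>0)&(abs(Q[...,0])<38)
for y0 in range(-75,-20,10):
    k=m&(abs(Q[...,1]-y0)<5); q=Q[k][:,0]
    if k.sum()>5: print(y0,k.sum(),q.min().round(1),q.max().round(1),P[k][:,2].max().round(4))
E
```

```text
time: 11.47
ee_pos: [0.4529, 0.3282, 0.1681]
tcp_rot: [3.136, 0.159, -0.006]
contact_force: [-0.2, -0.7, -0.6]
width: 0.0799
time: 11.72
ee_pos: [0.4562, 0.3272, 0.1737]
tcp_rot: [-3.137, -0.153, -0.004]
contact_force: [0.3, -0.2, 1.1]
width: 0.08
[-1.4  0.2 54.5] [-0.002 -0.004 -0.001]
-75 1210 -20.4 15.5 0.0756
-65 843 -30.5 25.4 0.0748
-55 401 -30.3 25.3 0.0743
-45 383 -30.3 25.3 0.0744
-35 379 -30.6 25.3 0.0746
-25 350 -30.4 25.2 0.0746
```

View pics/w7.png

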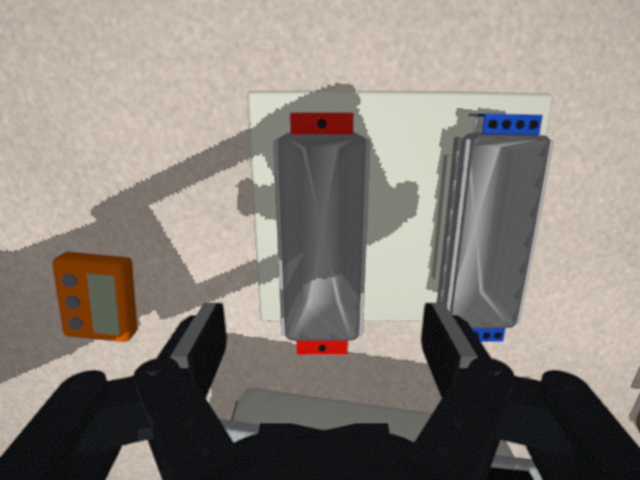

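Run:
```python
from h import *
p,d,c=snap("wrist")
s=r.read_state();R=Ro.from_rotvec(s["tcp_rot"]).as_matrix(); P=cloud(c,d); Q=(P-s["ee_pos"])@R*1000
pi=p.astype(int); m=(pi[...,0]>pi[...,1]+60)&(pi[...,0]>pi[...,2]+60)&(P[...,2]>.05)&(P[...,2]<.1)&(abs(Q[...,0])<35)
k,lab,st,ce=cv2.connectedComponentsWithStats(m.astype(np.uint8))
for i in range(1,k):
    if st[i,4]>25: q=Q[lab==i]; print(st[i,4],ce[i],np.percentile(q[:,1],[1,50,99]).round(1),np.percentile(q[:,0],[1,50,99]).round(1))
```

```text
1218 [320.47044335 122.97536946] [-80.5 -75.1 -69.6] [-19.8  -2.6  14.6]
744 [320.51344086 346.98790323] [67.4 73.2 79.6] [-20.6  -3.3  14.6]
```

```bash
python3 -m creep '[0,0,0,-1.5,-0.5,30,78, 0,0,0,0,0,25,76, 0,0,0,0,0,14,76, 0,0,0,0,0,4,76, 0,0,0,0,0,0,76]'
python3 - <<'E'
from h import *
t,a,_=rel((.4547,.327,.0885),.098); print(t.round(1),a.round(3))
E
```

```text
time: 12.23
ee_pos: [0.454, 0.327, 0.099]
tcp_rot: [3.138, 0.153, -0.0]
contact_force: [0.0, 0.2, 0.2]
width: 0.0759
[ 0.7  0.  10.5] [ 0.     0.    -0.001]
```

```bash
python3 -m creep '[0,0,0,0,0,6,76, 0,0,0,0,0,4,76, 0,0,0,0,0,0,76, 0,0,0,0,0,0,76]'
python3 - <<'E'
from h import *
t,a,_=rel((.4547,.327,.0885),.098); print(t.round(1),a.round(3))
E
```

```text
time: 12.57
ee_pos: [0.4541, 0.3274, 0.0895]
tcp_rot: [-3.137, -0.154, -0.002]
contact_force: [-0.5, 0.4, 0.2]
width: 0.0761
[0.6 0.5 1. ] [-0.    -0.001 -0.   ]
```

```bash
python3 -m creep '[0,0,0,0,0,1,66, 0,0,0,0,0,0,50, 0,0,0,0,0,0,50, 0,0,0,0,0,0,50, 0,0,0,0,0,0,50]' 45; python3 -m creep '[0,0,0,0,0,-3,50, 0,0,0,0,0,-4,50, 0,0,0,0,0,-5,50, 0,0,0,0,0,-5,50, 0,0,0,0,0,0,50]'
python3 - <<'E'
from h import *
p,d,c=snap("wrist","w8"); p,d,c=snap("scene"); cv2.imwrite("pics/s8.png",cv2.resize(p[200:400,380:560],None,fx=3,fy=3)[:,:,::-1])
E
```

```text
time: 12.98
ee_pos: [0.4541, 0.3274, 0.0885]
tcp_rot: [-3.137, -0.154, -0.002]
contact_force: [-0.6, -0.6, 2.8]
width: 0.0539
time: 13.4
ee_pos: [0.4543, 0.3276, 0.1062]
tcp_rot: [-3.137, -0.154, -0.003]
contact_force: [0.5, -0.8, -0.1]
width: 0.0542
```

View pics/w8.png

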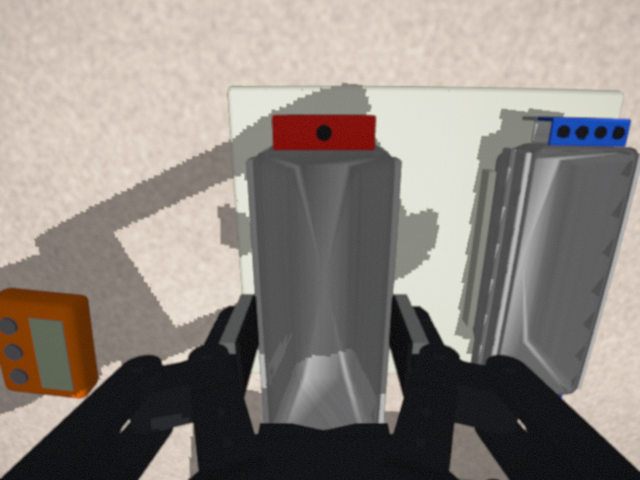

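View pics/s8.png

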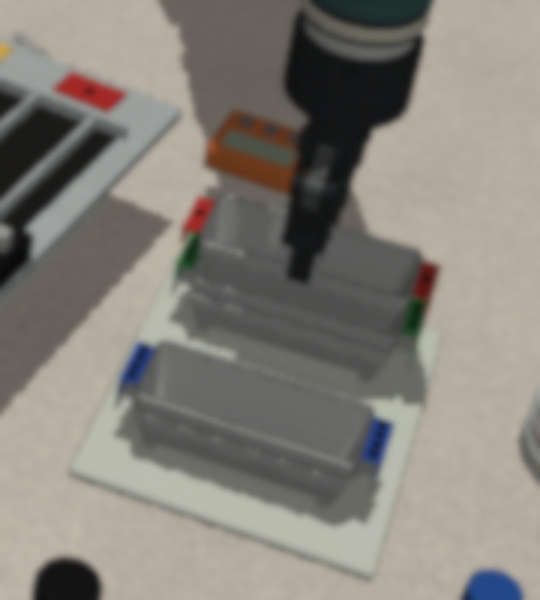

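Run:
```python
from h import *
p,d,c=snap("scene"); P=cloud(c,d); pi=p.astype(int); zz=P[...,2]
for n,m in dict(g=(pi[...,1]>pi[...,0]+20)&(pi[...,1]>pi[...,2]+5),r=(pi[...,0]>pi[...,1]+60)&(pi[...,0]>pi[...,2]+60),b=(pi[...,2]>pi[...,0]+50)).items():
    m=m&(abs(P[...,0]-.5)<.12)&(abs(P[...,1]-.33)<.11)&(zz>.02)
    k,lab,st,ce=cv2.connectedComponentsWithStats(m.astype(np.uint8))
    for i in range(1,k):
        if st[i,4]>5: print(n,st[i,4],ce[i].round(),np.median(P[lab==i],0).round(4))
t,a,_=rel((*sh(0,.142),.25),YAW+np.pi/2); print(t.round(1),a.round(3))
```

```text
g 40 [443. 285.] [0.4697 0.2517 0.0608]
g 47 [517. 306.] [0.4527 0.3975 0.0603]
r 63 [446. 271.] [0.4621 0.2519 0.0906]
r 14 [520. 296.] [0.4558 0.3993 0.0908]
b 66 [425. 321.] [0.5795 0.2638 0.0602]
b 77 [505. 347.] [0.5648 0.4101 0.06  ]
[  15.   198.  -145.2] [ 0.     0.    -1.389]
```

```bash
python3 -m creep '[0,0,0,0,0,-10,50, 0,0,0,0,0,-20,50, 0,0,0,0,0,-25,50, 0,0,0,0,0,-25,50, 0,0,0,0,0,-15,50]'; python3 -m creep '[0,0,0,2,15,-10,50, 0,0,0,2,25,0,50, 0,0,0,3,30,0,50, 0,0,0,3,35,0,50, 0,0,0,3,35,0,50]'; python3 -m creep '[0,0,-0.05,3,30,0,50, 0,0,-0.1,0,18,0,50, 0,0,-0.12,0,6,0,50, 0,0,-0.12,0,0,0,50, 0,0,-0.12,0,0,0,50]'; python3 -m creep '[0,0,-0.12,0,0,0,50, 0,0,-0.12,0,0,0,50, 0,0,-0.12,0,0,0,50, 0,0,-0.12,0,0,0,50, 0,0,-0.12,0,0,0,50]';  python3 - <<'E'
from h import *
t,a,_=rel((*sh(0,.142),.17),YAW+np.pi/2); print(t.round(1),a.round(3), r.read_state()["joints"].round(2))
E
```

```text
time: 13.97
ee_pos: [0.4545, 0.3277, 0.2035]
tcp_rot: [-3.136, -0.154, -0.006]
contact_force: [0.1, 0.6, -0.5]
width: 0.0538
time: 14.38
ee_pos: [0.4803, 0.1882, 0.2105]
tcp_rot: [3.138, 0.156, 0.001]
contact_force: [0.7, 0.6, -1.2]
width: 0.0542
time: 14.8
ee_pos: [0.4905, 0.1351, 0.2104]
tcp_rot: [2.996, 0.947, 0.0]
contact_force: [-0.1, 0.3, -0.8]
width: 0.0542
time: 15.22
ee_pos: [0.4903, 0.136, 0.2104]
tcp_rot: [2.58, 1.792, 0.0]
contact_force: [0.6, 0.1, -0.7]
width: 0.0538
[-4.9 -0.7 40.4] [ 0.    -0.    -0.273] [ 0.16  0.01  1.54 -0.    1.59 -1.05]
```

```bash
python3 -m creep '[0,0,-0.12,0,0,0,50, 0,0,-0.1,0,0,0,50, 0,0,-0.05,0,0,0,50, 0,0,0,-4.6,-1.9,0,50, 0,0,0,0,0,0,50]';python3 -m creep '[0,0,0,0,0,10,50, 0,0,0,0,0,0,50, 0,0,0,0,0,0,50]';  python3 - <<'E'
from h import *
t,a,_=rel((*sh(0,.142),.17),YAW+np.pi/2); print(t.round(1),a.round(3), r.read_state()["joints"].round(2))
s=r.read_state(); p,d,c=snap("wrist","w9"); R=Ro.from_rotvec(s["tcp_rot"]).as_matrix(); P=cloud(c,d); Q=(P-s["ee_pos"])@R*1000
print(s["ee_pos"])
# lip & rims of held tray in tool frame
pi=p.astype(int); m=(pi[...,0]>pi[...,1]+60)&(pi[...,0]>pi[...,2]+60)&(P[...,2]>.14)&(P[...,2]<.25)&(abs(Q[...,0])<35)
k,lab,st,ce=cv2.connectedComponentsWithStats(m.astype(np.uint8))
for i in range(1,k):
    if st[i,4]>25: q=Q[lab==i]; print(st[i,4],ce[i].round(),np.percentile(q,[2,50,98],axis=0).round(1).tolist())
E
```

```text
time: 15.63
ee_pos: [0.4877, 0.131, 0.2102]
tcp_rot: [2.324, 2.114, -0.001]
contact_force: [-0.7, 0.2, -0.3]
width: 0.054
time: 15.88
ee_pos: [0.4874, 0.1315, 0.1986]
tcp_rot: [-2.322, -2.114, 0.003]
contact_force: [-0.2, -0.1, -1.7]
width: 0.0541
[ 0.2  0.6 28.6] [-0.002  0.001 -0.01 ] [ 0.15  0.01  1.57 -0.    1.57 -1.33]
[0.48739908 0.13146607 0.19858252]
3562 [324. 132.] [[-16.8, -80.9, 14.5], [0.5, -75.2, 15.9], [17.6, -69.1, 17.4]]
```

View pics/w9.png

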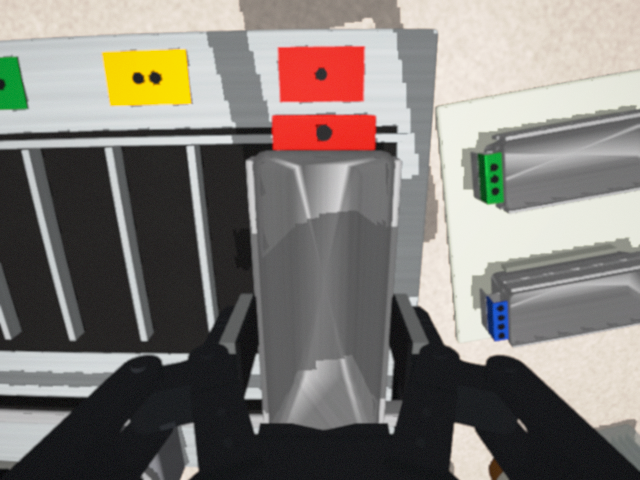

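```bash
python3 -m creep '[0,0,-0.01,0,0.5,10,50, 0,0,0,0,0,14,50, 0,0,0,0,0,8,50, 0,0,0,0,0,4,50, 0,0,0,0,0,0,50]'; python3 -m creep '[0,0,0,0,0,0,50]'
python3 - <<'E'
from h import *
t,a,_=rel((*sh(0,.142),.1525),YAW+np.pi/2); print(t.round(1),a.round(3))
E
```

```text
time: 16.35
ee_pos: [0.4877, 0.1314, 0.1621]
tcp_rot: [-2.31, -2.127, 0.004]
contact_force: [0.4, 0.1, -1.3]
width: 0.0537
time: 16.43
ee_pos: [0.4886, 0.1316, 0.1637]
tcp_rot: [-2.311, -2.128, 0.001]
contact_force: [0.6, 1.2, -1.0]
width: 0.0536
[ 0.  -0.6 11.2] [-0.     0.     0.001]
```

```bash
python3 -m creep '[0,0,0,0,0,4,50, 0,0,0,0,0,3,50, 0,0,0,0,0,2.5,50, 0,0,0,0,0,0,50, 0,0,0,0,0,0,50]'; python3 -m creep '[0,0,0,0,0,1,50, 0,0,0,0,0,1,50, 0,0,0,0,0,0,50]'
```

```text
time: 16.85
ee_pos: [0.4885, 0.1315, 0.1542]
tcp_rot: [-2.311, -2.128, 0.0]
contact_force: [0.4, -0.1, -0.1]
width: 0.0544
time: 17.1
ee_pos: [0.4888, 0.1316, 0.1531]
tcp_rot: [2.311, 2.127, 0.001]
contact_force: [-1.3, 0.1, 1.8]
width: 0.0538
```

```bash
python3 -m creep '[0,0,0,0,0,0,60, 0,0,0,0,0,0,68, 0,0,0,0,0,0,70, 0,0,0,0,0,0,70]'; python3 -m creep '[0,0,0,0,0,-10,70, 0,0,0,0,0,-20,70, 0,0,0,0,0,-25,70, 0,0,0,0,0,-25,70, 0,0,0,0,0,0,70]'
cat > chk.py <<'E'
from h import *
import sys
# tray rim check in shaker frame from wrist + (bays)
s=r.read_state(); p,d,c=snap("wrist",sys.argv[1]); P=cloud(c,d); by=float(sys.argv[2])
S=np.stack([(P[...,:2]-O)@ux,(P[...,:2]-O)@uy-by,P[...,2]],-1)*1000
m=(d>0)&(abs(S[...,0])<95)&(abs(S[...,1])<40)&(S[...,2]>128)&(S[...,2]<145)
R=Ro.from_rotvec(s["tcp_rot"]).as_matrix(); Q=(P-s["ee_pos"])@R*1000
m&=~((abs(Q[...,0])>25)&(Q[...,2]<30)&(abs(Q[...,1])<35))
q=S[m]; print(len(q),"z",np.percentile(q[:,2],[5,50,95]).round(1),"x",np.percentile(q[:,0],[.5,99.5]).round(1))
for x0 in range(-60,70,20):
    k=abs(q[:,0]-x0)<6
    if k.sum()>10: print(x0,np.percentile(q[k,1],[1,99]).round(1),np.percentile(q[k,2],[50,98]).round(1))
pi=p.astype(int); col=dict(r=(pi[...,0]>pi[...,1]+60)&(pi[...,0]>pi[...,2]+60),g=(pi[...,1]>pi[...,0]+30)&(pi[...,1]>pi[...,2]+10),b=(pi[...,2]>pi[...,0]+50),y=(pi[...,0]>pi[...,2]+70)&(pi[...,1]>pi[...,2]+50))[sys.argv[3]]
m=col&(d>0)&(abs(S[...,1])<35)&(abs(S[...,0])<100)&(S[...,2]>120)
k,lab,st,ce=cv2.connectedComponentsWithStats(m.astype(np.uint8))
for i in range(1,k):
    if st[i,4]>25: print("lip",st[i,4],np.percentile(S[lab==i],[2,50,98],axis=0).round(1).tolist())
E
python3 chk.py w10 .142 r
```

```text
time: 17.43
ee_pos: [0.4886, 0.1315, 0.1523]
tcp_rot: [2.311, 2.128, -0.0]
contact_force: [0.1, 0.5, 0.1]
width: 0.0699
time: 17.85
ee_pos: [0.4912, 0.132, 0.2394]
tcp_rot: [2.307, 2.123, 0.015]
contact_force: [0.4, -0.7, 1.4]
width: 0.07
8966 z [129.2 136.5 137.9] x [-79.8  94.7]
-60 [-27.   28.1] [135.9 138.3]
-40 [-27.   28.3] [136.5 138.3]
-20 [-27.1  28.2] [136.4 138.3]
0 [-27.2  28.1] [136.4 138.1]
20 [-26.9  28.1] [136.4 138. ]
40 [-26.9  28.3] [136.5 138.1]
60 [-26.6  28.1] [133.9 137.8]
lip 1347 [[-79.8, -16.6, 135.6], [-73.9, 0.4, 137.0], [-68.4, 17.9, 138.4]]
lip 729 [[67.7, -16.4, 135.9], [73.4, 1.0, 137.1], [79.2, 17.7, 138.2]]
```

View pics/w10.png

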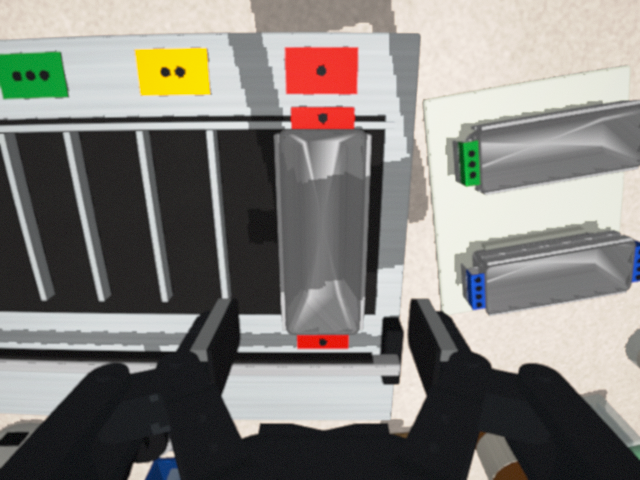

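Run:
```python
from h import *
t,a,_=rel((.4545,.327,.16),.098); print(t.round(1),a.round(3),r.read_state()["ee_pos"])
```

```text
[191.4 -52.5  76.8] [ 0.006 -0.007  1.39 ] [0.49037873 0.13183057 0.23687135]
```

```bash
python3 -m creep '[0,0,0,25,-6,0,80, 0,0,0,36,-10,0,80, 0,0,0,38,-11,0,80, 0,0,0,38,-11,0,80, 0,0,0,36,-10,0,80]'; python3 -m creep '[0,0,0.07,15,-2,0,80, 0,0,0.12,0,0,0,80, 0,0,0.12,0,0,5,80, 0,0,0.12,0,0,10,80, 0,0,0.12,0,0,10,80]'; python3 -m creep '[0,0,0.12,0,0,10,80, 0,0,0.12,0,0,10,80, 0,0,0.12,0,0,10,80, 0,0,0.12,0,0,10,80, 0,0,0.12,0,0,5,80]'; python3 -m creep '[0,0,0.12,0,0,0,80, 0,0,0.1,0,0,0,80, 0,0,0.06,0,0,0,80, 0,0,0,0,0,0,80]'
python3 - <<'E'
from h import *
t,a,_=rel((.4545,.327,.16),.098); print(t.round(1),a.round(3),r.read_state()["joints"].round(2))
E
```

```text
time: 18.32
ee_pos: [0.454, 0.3094, 0.2315]
tcp_rot: [-2.311, -2.127, 0.002]
contact_force: [0.4, -1.0, 0.9]
width: 0.08
time: 18.73
ee_pos: [0.454, 0.3233, 0.2065]
tcp_rot: [2.806, 1.412, -0.001]
contact_force: [-0.2, 0.1, -0.3]
width: 0.0799
time: 19.15
ee_pos: [0.4532, 0.3224, 0.1596]
tcp_rot: [3.097, 0.519, -0.007]
contact_force: [-0.5, -0.1, 0.3]
width: 0.0797
time: 19.48
ee_pos: [0.4538, 0.3227, 0.1612]
tcp_rot: [3.139, 0.09, -0.003]
contact_force: [-0.0, 0.4, -0.6]
width: 0.0797
[ 0.9 -4.2  1.2] [ 0.001  0.002 -0.041] [ 0.52  0.14  1.5  -0.    1.5   0.46]
```

```bash
python3 -m creep '[0,0,-0.041,0,0,0,80, 0,0,0,1,-4.2,0,80, 0,0,0,0,0,0,80, 0,0,0,0,0,0,80]'
cat > st.py <<'E'
from h import *
import sys
s=r.read_state(); p,d,c=snap("wrist",sys.argv[1]); zt=float(sys.argv[2])
R=Ro.from_rotvec(s["tcp_rot"]).as_matrix(); P=cloud(c,d); Q=(P-s["ee_pos"])@R*1000; print(s["ee_pos"].round(4),s["tcp_rot"].round(3))
zz=P[...,2]*1000; m=(zz>zt-6)&(zz<zt+5)&(d>0)&(abs(Q[...,0])<38)
for y0 in range(-75,-20,10):
    k=m&(abs(Q[...,1]-y0)<5); q=Q[k][:,0]
    if k.sum()>5: print(y0,k.sum(),q.min().round(1),q.max().round(1),np.percentile(zz[k],98).round(1))
pi=p.astype(int); col=dict(r=(pi[...,0]>pi[...,1]+60)&(pi[...,0]>pi[...,2]+60),g=(pi[...,1]>pi[...,0]+30)&(pi[...,1]>pi[...,2]+10),b=(pi[...,2]>pi[...,0]+50))[sys.argv[3]]
m=col&(d>0)&(abs(zz-zt)<15)&(abs(Q[...,0])<35)
k,lab,st,ce=cv2.connectedComponentsWithStats(m.astype(np.uint8))
for i in range(1,k):
    if st[i,4]>25: q=Q[lab==i]; print("lip",st[i,4],ce[i].round(),"y",np.percentile(q[:,1],[1,50,99]).round(1),"x",np.percentile(q[:,0],[1,50,99]).round(1),np.median(zz[lab==i]).round(1))
E
python3 st.py w11 60 g
```

```text
time: 19.82
ee_pos: [0.4548, 0.3275, 0.162]
tcp_rot: [3.137, 0.156, -0.001]
contact_force: [0.4, -0.7, 0.5]
width: 0.08
[0.4548 0.3275 0.162 ] [ 3.137e+00  1.560e-01 -1.000e-03]
-75 1198 -18.3 17.7 60.5
-65 791 -28.5 27.5 60.2
-55 365 -28.2 27.1 60.5
-45 356 -28.5 27.3 60.2
-35 338 -28.5 27.3 60.1
-25 318 -28.1 27.2 60.1
lip 1094 [324. 124.] y [-80.  -74.5 -68.9] x [-17.6  -0.5  16.7] 58.9
lip 642 [323. 346.] y [67.4 72.9 79.4] x [-18.2  -1.8  16.2] 58.8
```

View pics/w11.png

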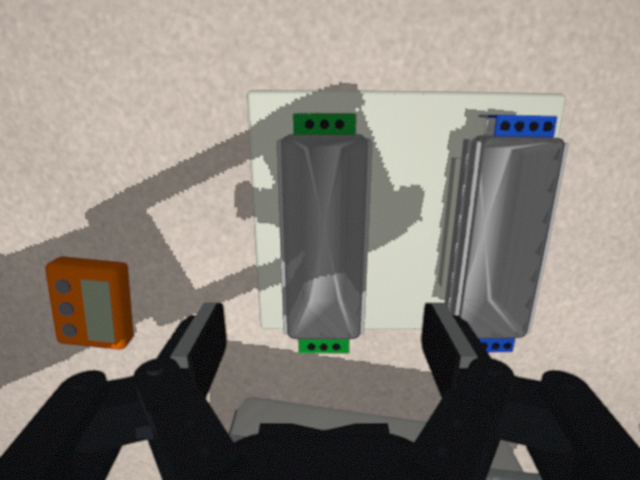

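```bash
python3 -m creep '[0,0,0,0,-0.5,30,78, 0,0,0,0,0,28,76, 0,0,0,0,0,14,76, 0,0,0,0,0,4,76, 0,0,0,0,0,0,76]'; python3 -m creep '[0,0,0,0,0,6,76, 0,0,0,0,0,3,76, 0,0,0,0,0,0,76, 0,0,0,0,0,0,76]'
```

```text
time: 20.28
ee_pos: [0.4539, 0.3273, 0.0847]
tcp_rot: [3.136, 0.155, -0.005]
contact_force: [0.5, -0.6, 0.6]
width: 0.0758
time: 20.62
ee_pos: [0.4552, 0.328, 0.0781]
tcp_rot: [-3.137, -0.155, -0.002]
contact_force: [-0.5, 0.6, -0.2]
width: 0.0759
```

```bash
python3 -m creep '[0,0,0,0,0,3.5,76, 0,0,0,0,0,0,76, 0,0,0,0,0,0,76]'
```

```text
time: 20.87
ee_pos: [0.4548, 0.3278, 0.0738]
tcp_rot: [3.138, 0.155, -0.0]
contact_force: [0.8, 0.4, -0.2]
width: 0.0761
```

```bash
python3 -m creep '[0,0,0,0,0,-0.5,66, 0,0,0,0,0,0,50, 0,0,0,0,0,0,50, 0,0,0,0,0,0,50, 0,0,0,0,0,0,50]' 45; python3 -m creep '[0,0,0,0,0,-3,50, 0,0,0,0,0,-4,50, 0,0,0,0,0,-5,50, 0,0,0,0,0,-6,50, 0,0,0,0,0,0,50]'
python3 - <<'E'
from h import *
p,d,c=snap("scene"); P=cloud(c,d); pi=p.astype(int); zz=P[...,2]
for n,m in dict(g=(pi[...,1]>pi[...,0]+20)&(pi[...,1]>pi[...,2]+5),).items():
    m=m&(abs(P[...,0]-.5)<.12)&(abs(P[...,1]-.33)<.11)&(zz>.02)
    k,lab,st,ce=cv2.connectedComponentsWithStats(m.astype(np.uint8))
    for i in range(1,k):
        if st[i,4]>5: print(n,st[i,4],ce[i].round(),np.median(P[lab==i],0).round(4))
cv2.imwrite("pics/s12.png",cv2.resize(p[200:400,380:560],None,fx=3,fy=3)[:,:,::-1])
E
```

```text
time: 21.28
ee_pos: [0.4554, 0.328, 0.0749]
tcp_rot: [-3.137, -0.155, -0.003]
contact_force: [1.6, -0.1, 1.9]
width: 0.0542
time: 21.7
ee_pos: [0.4555, 0.3282, 0.0939]
tcp_rot: [-3.137, -0.155, -0.003]
contact_force: [-0.3, 0.2, -1.6]
width: 0.0543
g 72 [445. 276.] [0.4634 0.2534 0.0797]
g 48 [520. 299.] [0.4516 0.3987 0.0793]
```

View pics/s12.png

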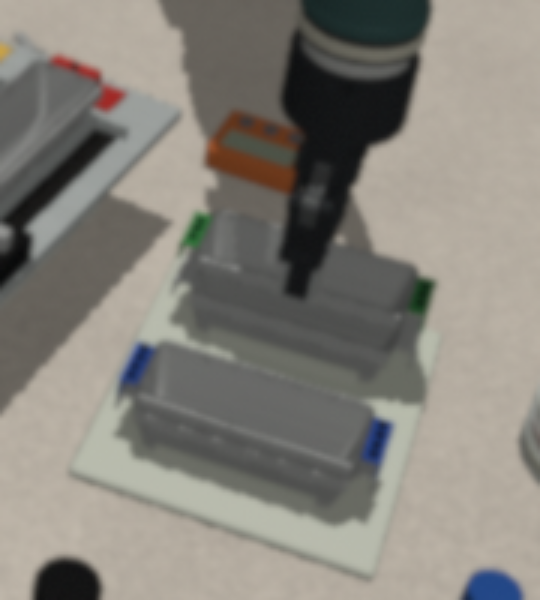

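```bash
python3 -m creep '[0,0,0,0,0,-12,50, 0,0,0,0,0,-25,50, 0,0,0,0,0,-32,50, 0,0,0,0,0,-32,50, 0,0,0,0,0,-25,50]'; python3 -m creep '[0,0,0,1,15,-10,50, 0,0,0,2,25,0,50, 0,0,0,3,35,0,50, 0,0,0,3,38,0,50, 0,0,0,3,38,0,50]';  python3 - <<'E'
from h import *
t,a,_=rel((*sh(0,-.047),.23),YAW+np.pi/2); print(t.round(1),a.round(3), r.read_state()["ee_pos"])
E
```

```text
time: 22.17
ee_pos: [0.4551, 0.328, 0.2218]
tcp_rot: [-3.137, -0.155, -0.004]
contact_force: [0.8, 0.3, -0.6]
width: 0.0538
time: 22.58
ee_pos: [0.4815, 0.1776, 0.2292]
tcp_rot: [3.138, 0.158, 0.001]
contact_force: [1.2, -0.2, -1.5]
width: 0.0541
[-32.8 232.2  -0.8] [ 1.000e-03 -1.000e-03 -1.386e+00] [0.48152938 0.17759892 0.22920438]
```

```bash
python3 -m creep '[0,0,0,-5,38,0,50, 0,0,0,-5,38,0,50, 0,0,0,-6,38,0,50, 0,0,0,-6,38,0,50, 0,0,0,-5,34,0,50]'; python3 -m creep '[0,0,-0.06,-3,20,0,50, 0,0,-0.11,0,10,0,50, 0,0,-0.12,0,0,0,50, 0,0,-0.12,0,0,0,50, 0,0,-0.12,0,0,0,50]';python3 -m creep '[0,0,-0.12,0,0,0,50, 0,0,-0.12,0,0,0,50, 0,0,-0.12,0,0,0,50, 0,0,-0.12,0,0,0,50, 0,0,-0.12,0,0,0,50]';  python3 - <<'E'
from h import *
t,a,_=rel((*sh(0,-.047),.19),YAW+np.pi/2); print(t.round(1),a.round(3), r.read_state()["joints"].round(2)); print(sh(0,-.047)-r.read_state()["ee_pos"][:2])
E
```

```text
time: 23.0
ee_pos: [0.4725, -0.0111, 0.2292]
tcp_rot: [3.137, 0.155, 0.001]
contact_force: [0.2, 0.5, -1.4]
width: 0.0537
time: 23.42
ee_pos: [0.4736, -0.0396, 0.229]
tcp_rot: [2.985, 0.979, 0.0]
contact_force: [-0.4, 0.4, -1.3]
width: 0.0542
time: 23.83
ee_pos: [0.4736, -0.0391, 0.2291]
tcp_rot: [2.561, 1.819, 0.0]
contact_force: [0.1, 0.6, -2.2]
width: 0.054
[-17.2   4.4  39.1] [ 0.     0.    -0.252] [-0.2  -0.07  1.59 -0.    1.63 -1.44]
[-0.00144838 -0.01768243]
```

```bash
python3 -m creep '[0,0,-0.12,0,0,0,50, 0,0,-0.09,0,0,0,50, 0,0,-0.042,0,0,0,50, 0,0,0,-9,0,0,50, 0,0,0,-8.7,0,0,50]';python3 -m creep '[0,0,0,0,0,14,50, 0,0,0,0,0,14,50, 0,0,0,0,0,6,50, 0,0,0,0,0,0,50, 0,0,0,0,0,0,50]';  python3 - <<'E'
from h import *
t,a,_=rel((*sh(0,-.047),.1525),YAW+np.pi/2); print(t.round(1),a.round(3))
s=r.read_state(); p,d,c=snap("wrist","w13"); R=Ro.from_rotvec(s["tcp_rot"]).as_matrix(); P=cloud(c,d); Q=(P-s["ee_pos"])@R*1000
pi=p.astype(int); m=(pi[...,1]>pi[...,0]+30)&(pi[...,1]>pi[...,2]+10)&(P[...,2]>.14)&(P[...,2]<.25)&(abs(Q[...,0])<35)
q=Q[m]; print(len(q),np.percentile(q,[2,50,98],axis=0).round(1).tolist())
E
```

```text
time: 24.25
ee_pos: [0.4721, -0.0572, 0.2289]
tcp_rot: [2.319, 2.119, -0.0]
contact_force: [-0.2, 0.7, -1.0]
width: 0.054
time: 24.67
ee_pos: [0.472, -0.0571, 0.1944]
tcp_rot: [-2.32, -2.118, 0.001]
contact_force: [-0.3, -1.1, -0.4]
width: 0.0542
[ 0.4  0.1 41.9] [-0.001  0.    -0.007]
3176 [[-16.7, -80.5, 14.8], [0.9, -74.9, 16.1], [17.9, -68.8, 17.4]]
```

View pics/w13.png

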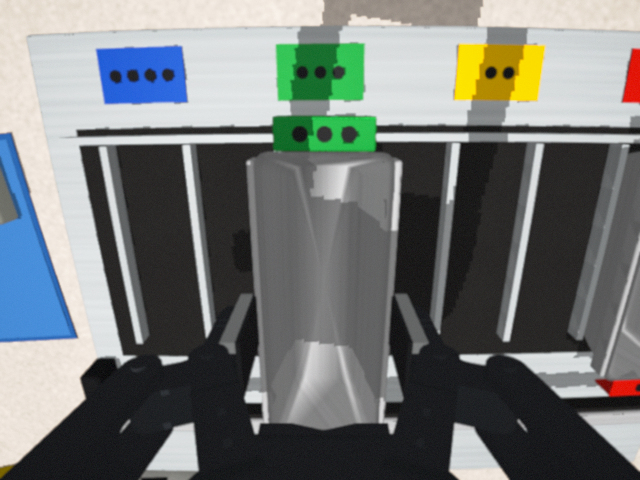

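Tray 3 is held level and centred over bay 3. Its green lip at (325,134) lines up with the green patch at (320,72). Lowering now.

```bash
python3 -m creep '[0,0,-0.007,0,0,10,50, 0,0,0,0,0,12,50, 0,0,0,0,0,7,50, 0,0,0,0,0,3,50, 0,0,0,0,0,0,50]'; python3 -m creep '[0,0,0,0,0,3,50, 0,0,0,0,0,3,50, 0,0,0,0,0,1.5,50, 0,0,0,0,0,0,50, 0,0,0,0,0,0,50]'; python3 -m creep '[0,0,0,0,0,1,50, 0,0,0,0,0,1,50, 0,0,0,0,0,0,50]'
```

```text
time: 25.13
ee_pos: [0.4713, -0.0564, 0.1606]
tcp_rot: [-2.309, -2.126, 0.003]
contact_force: [-0.3, 0.4, -1.0]
width: 0.0538
time: 25.55
ee_pos: [0.4723, -0.0567, 0.1549]
tcp_rot: [2.311, 2.127, 0.0]
contact_force: [-0.2, -0.3, -1.4]
width: 0.0539
time: 25.8
ee_pos: [0.4724, -0.0568, 0.1532]
tcp_rot: [2.311, 2.127, 0.001]
contact_force: [0.4, -0.5, 0.0]
width: 0.0534
```

```bash
python3 -m creep '[0,0,0,0,0,1,50, 0,0,0,0,0,0,50]'; python3 -m creep '[0,0,0,0,0,0,60, 0,0,0,0,0,0,68, 0,0,0,0,0,0,70, 0,0,0,0,0,0,70]'; python3 -m creep '[0,0,0,0,0,-10,70, 0,0,0,0,0,-20,70, 0,0,0,0,0,-25,70, 0,0,0,0,0,-25,70, 0,0,0,0,0,0,70]'; python3 chk.py w14 -.047 g
```

```text
time: 25.97
ee_pos: [0.4724, -0.0568, 0.1531]
tcp_rot: [2.311, 2.127, 0.001]
contact_force: [-1.8, 0.4, 5.4]
width: 0.054
time: 26.3
ee_pos: [0.4722, -0.0567, 0.1516]
tcp_rot: [-2.311, -2.128, 0.0]
contact_force: [0.7, 0.1, 0.6]
width: 0.0701
time: 26.72
ee_pos: [0.4748, -0.0573, 0.2386]
tcp_rot: [2.304, 2.121, 0.01]
contact_force: [0.5, -0.5, 0.9]
width: 0.0698
9109 z [129.2 136.5 137.9] x [-79.8  94.7]
-60 [-27.   28.1] [135.9 138.3]
-40 [-27.1  28. ] [136.6 138.3]
-20 [-27.3  28. ] [136.3 138.2]
0 [-27.4  28. ] [136.4 137.9]
20 [-27.3  27.9] [136.5 138. ]
40 [-27.5  28. ] [136.4 138.1]
60 [-27.   27.8] [133.9 137.8]
lip 1261 [[-79.8, -16.6, 135.5], [-74.0, 1.7, 137.0], [-68.4, 17.9, 138.5]]
lip 700 [[68.2, -17.1, 135.9], [73.5, 0.9, 137.0], [80.1, 17.5, 138.3]]
```

View pics/w14.png

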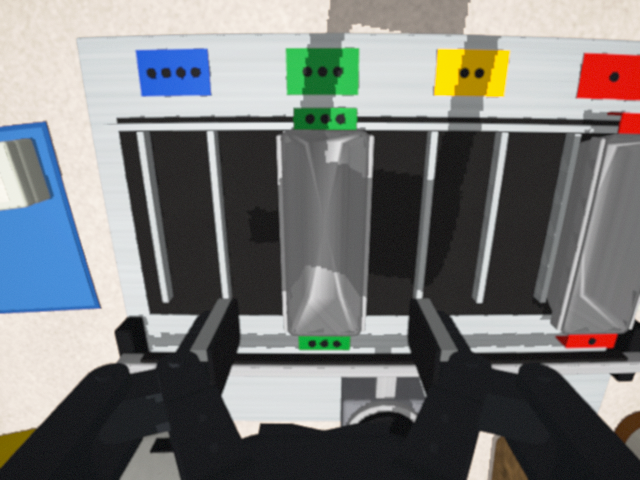

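```bash
python3 -m creep '[0,0,0,25,4,0,80, 0,0,0,36,6,0,80, 0,0,0,40,6.5,0,80, 0,0,0,40,6.5,0,80, 0,0,0,40,6.5,0,80]'; python3 -m creep '[0,0,0,40,6.5,0,80, 0,0,0,40,6.5,0,80, 0,0,0,40,6.5,0,80, 0,0,0,40,6.5,0,80, 0,0,0,40,6,0,80]'; python3 -m creep '[0,0,0.05,20,4,0,80, 0,0,0.11,2,0,0,80, 0,0,0.12,0,0,0,80, 0,0,0.12,0,0,0,80, 0,0,0.12,0,0,0,80]';python3 -m creep '[0,0,0.12,0,0,0,80, 0,0,0.12,0,0,10,80, 0,0,0.12,0,0,15,80, 0,0,0.12,0,0,20,80, 0,0,0.12,0,0,20,80]'; python3 -m creep '[0,0,0.12,0,0,15,80, 0,0,0.1,0,0,5,80, 0,0,0.05,0,0,0,80, 0,0,0,0,0,0,80]'
python3 - <<'E'
from h import *
t,a,_=rel((.5705,.339,.15),.098); print(t.round(1),a.round(3),r.read_state()["joints"].round(2))
E
```

```text
time: 27.18
ee_pos: [0.5163, 0.1228, 0.231]
tcp_rot: [-2.312, -2.126, 0.002]
contact_force: [0.6, -0.8, 0.1]
width: 0.0798
time: 27.6
ee_pos: [0.5647, 0.3198, 0.2305]
tcp_rot: [-2.311, -2.128, 0.003]
contact_force: [1.6, 0.2, -0.1]
width: 0.0798
time: 28.02
ee_pos: [0.5705, 0.3397, 0.2302]
tcp_rot: [2.785, 1.454, -0.004]
contact_force: [-0.7, 0.6, 0.1]
width: 0.0803
time: 28.43
ee_pos: [0.5707, 0.3394, 0.1656]
tcp_rot: [3.09, 0.566, -0.001]
contact_force: [-0.6, 1.0, 0.1]
width: 0.08
time: 28.77
ee_pos: [0.57, 0.339, 0.1444]
tcp_rot: [3.136, 0.153, -0.006]
contact_force: [-0.3, 0.4, 0.8]
width: 0.0801
[ 0.5  0.1 -5.6] [ 0.002  0.004 -0.001] [ 0.45  0.38  1.24 -0.    1.53  0.35]
```

```bash
python3 -m creep '[0,0,0,0,0,0,80, 0,0,0,0,0,0,80]'; python3 st.py w15 60 b
```

```text
time: 28.93
ee_pos: [0.5709, 0.3395, 0.1468]
tcp_rot: [3.138, 0.156, -0.0]
contact_force: [-0.4, -0.6, -0.0]
width: 0.0796
[0.5709 0.3395 0.1468] [ 3.138  0.156 -0.   ]
-75 1283 -18.7 17.1 60.5
-65 1006 -28.9 26.6 60.2
-55 421 -28.9 26.9 60.1
-45 404 -29.0 26.9 60.0
-35 387 -28.9 26.9 60.2
-25 367 -28.8 26.9 60.0
lip 1107 [324. 125.] y [-79.6 -74.5 -68.7] x [-18.   -0.6  16.3] 58.9
lip 667 [323. 360.] y [67.5 72.7 79.7] x [-18.4  -1.2  15.9] 58.9
```

View pics/w15.png

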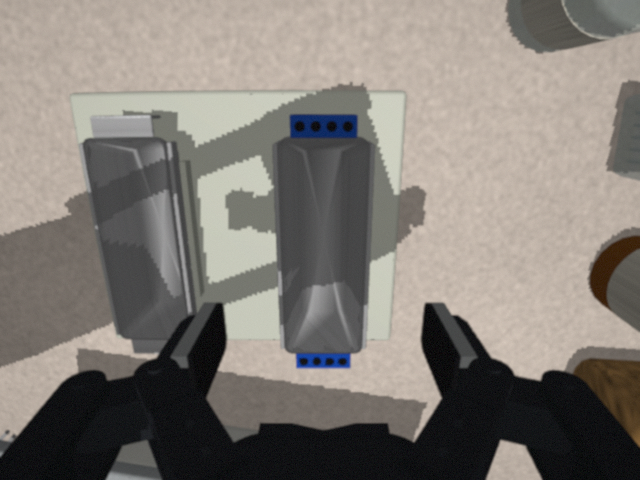

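```bash
python3 -m creep '[0,0,0,0,-0.5,24,78, 0,0,0,0,0,22,76, 0,0,0,0,0,12,76, 0,0,0,0,0,4,76, 0,0,0,0,0,0,76]'; python3 -m creep '[0,0,0,0,0,5,76, 0,0,0,0,0,3,76, 0,0,0,0,0,0,76, 0,0,0,0,0,0,76]'
```

```text
time: 29.4
ee_pos: [0.5701, 0.3396, 0.0833]
tcp_rot: [3.137, 0.154, -0.004]
contact_force: [-0.3, -0.1, 0.1]
width: 0.0759
time: 29.73
ee_pos: [0.5712, 0.3401, 0.0775]
tcp_rot: [-3.137, -0.154, -0.002]
contact_force: [-1.0, 0.0, 0.3]
width: 0.0763
```

```bash
python3 -m creep '[0,0,0,0,0,2.8,76, 0,0,0,0,0,0,76, 0,0,0,0,0,0,76]';python3 -m creep '[0,0,0,0,0,0,66, 0,0,0,0,0,0,50, 0,0,0,0,0,0,50, 0,0,0,0,0,0,50, 0,0,0,0,0,0,50]' 45; python3 -m creep '[0,0,0,0,0,-3,50, 0,0,0,0,0,-4,50, 0,0,0,0,0,-5,50, 0,0,0,0,0,-6,50, 0,0,0,0,0,0,50]'
python3 - <<'E'
from h import *
p,d,c=snap("scene"); P=cloud(c,d); pi=p.astype(int); zz=P[...,2]
for n,m in dict(b=(pi[...,2]>pi[...,0]+50),).items():
    m=m&(abs(P[...,0]-.55)<.12)&(abs(P[...,1]-.33)<.11)&(zz>.02)
    k,lab,st,ce=cv2.connectedComponentsWithStats(m.astype(np.uint8))
    for i in range(1,k):
        if st[i,4]>5: print(n,st[i,4],ce[i].round(),np.median(P[lab==i],0).round(4))
cv2.imwrite("pics/s16.png",cv2.resize(p[200:400,380:560],None,fx=3,fy=3)[:,:,::-1])
E
```

```text
time: 29.98
ee_pos: [0.5708, 0.3399, 0.074]
tcp_rot: [3.138, 0.154, -0.0]
contact_force: [-0.2, 0.1, 0.6]
width: 0.0761
time: 30.4
ee_pos: [0.5714, 0.3401, 0.0746]
tcp_rot: [-3.137, -0.154, -0.002]
contact_force: [0.9, 0.1, 1.6]
width: 0.0539
time: 30.82
ee_pos: [0.5716, 0.3404, 0.0939]
tcp_rot: [-3.137, -0.154, -0.004]
contact_force: [0.0, -0.5, -1.4]
width: 0.0536
b 65 [427. 314.] [0.5806 0.2649 0.0792]
```

View pics/s16.png

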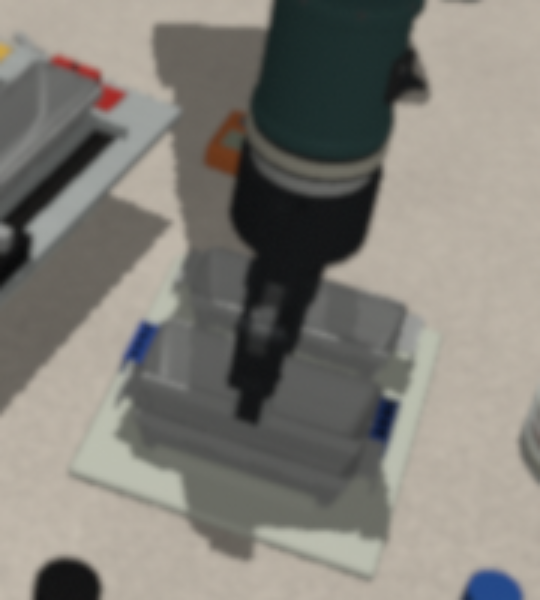

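```bash
python3 -m creep '[0,0,0,0,0,-12,50, 0,0,0,0,0,-25,50, 0,0,0,0,0,-35,50, 0,0,0,0,0,-35,50, 0,0,0,0,0,-25,50]'; python3 -m creep '[0,0,0,-4,12,-10,50, 0,0,0,-8,25,0,50, 0,0,0,-11,34,0,50, 0,0,0,-12,37,0,50, 0,0,0,-12,37,0,50]'; python3 -m creep '[0,0,0,-12,37,0,50, 0,0,0,-12,37,0,50, 0,0,0,-12,37,0,50, 0,0,0,-12,37,0,50, 0,0,0,-12,37,0,50]'
python3 - <<'E'
from h import *
t,a,_=rel((*sh(0,-.142),.23),YAW+np.pi/2); print(t.round(1),a.round(3), r.read_state()["ee_pos"],r.read_state()["width"])
E
```

```text
time: 31.28
ee_pos: [0.5713, 0.3402, 0.2285]
tcp_rot: [-3.136, -0.154, -0.006]
contact_force: [0.9, 0.3, -0.4]
width: 0.054
time: 31.7
ee_pos: [0.5367, 0.189, 0.2328]
tcp_rot: [3.137, 0.155, -0.004]
contact_force: [0.5, -0.8, -1.6]
width: 0.0543
time: 32.12
ee_pos: [0.4946, -0.0011, 0.233]
tcp_rot: [3.138, 0.154, -0.003]
contact_force: [0.8, -0.2, -1.2]
width: 0.0538
[-45.  146.7   3.1] [-1.000e-03  2.000e-03 -1.389e+00] [ 0.49463002 -0.00105179  0.23301926] 0.05382004436316793
```

```bash
python3 -m creep '[0,0,0,-11,35,0,50, 0,0,0,-11,35,0,50, 0,0,0,-10,33,0,50, 0,0,-0.05,-8,24,0,50, 0,0,-0.1,-2,8,0,50]'; python3 -m creep '[0,0,-0.12,0,0,0,50, 0,0,-0.12,0,0,0,50, 0,0,-0.12,0,0,0,50, 0,0,-0.12,0,0,0,50, 0,0,-0.12,0,0,0,50]';python3 -m creep '[0,0,-0.12,0,0,0,50, 0,0,-0.12,0,0,0,50, 0,0,-0.12,0,0,0,50, 0,0,-0.12,0,0,0,50, 0,0,-0.1,0,0,0,50]';  python3 - <<'E'
from h import *
t,a,_=rel((*sh(0,-.142),.19),YAW+np.pi/2); print(t.round(1),a.round(3), r.read_state()["joints"].round(2)); dd=sh(0,-.142)-r.read_state()["ee_pos"][:2]; print(dd@uy,dd@ux)
E
```

```text
time: 32.53
ee_pos: [0.466, -0.1411, 0.233]
tcp_rot: [3.117, 0.386, -0.005]
contact_force: [0.4, -0.1, -1.0]
width: 0.054
time: 32.95
ee_pos: [0.467, -0.1377, 0.2329]
tcp_rot: [-2.859, -1.299, 0.003]
contact_force: [-0.2, -0.1, -0.8]
width: 0.0538
time: 33.37
ee_pos: [0.4671, -0.1376, 0.2329]
tcp_rot: [-2.368, -2.062, 0.002]
contact_force: [0.6, -0.4, -1.4]
width: 0.0544
[-14.1  -0.8  42.9] [-0.002 -0.    -0.054] [-0.4  -0.05  1.55 -0.    1.64 -1.84]
-0.014018669207324279 -0.0017000737896193019
```

```bash
python3 -m creep '[0,0,-0.052,0,0,0,50, 0,0,0,-7,-1,0,50, 0,0,0,-7,-0.7,0,50, 0,0,0,0,0,0,50]';python3 -m creep '[0,0,0,0,0,14,50, 0,0,0,0,0,18,50, 0,0,0,0,0,8,50, 0,0,0,0,0,0,50, 0,0,0,0,0,0,50]';  python3 - <<'E'
from h import *
t,a,_=rel((*sh(0,-.142),.1525),YAW+np.pi/2); print(t.round(1),a.round(3))
s=r.read_state(); p,d,c=snap("wrist","w17"); R=Ro.from_rotvec(s["tcp_rot"]).as_matrix(); P=cloud(c,d); Q=(P-s["ee_pos"])@R*1000
pi=p.astype(int); m=(pi[...,2]>pi[...,0]+50)&(P[...,2]>.14)&(P[...,2]<.25)&(abs(Q[...,0])<35)
q=Q[m]; print(len(q),np.percentile(q,[2,50,98],axis=0).round(1).tolist())
E
```

```text
time: 33.7
ee_pos: [0.4646, -0.1527, 0.2335]
tcp_rot: [-2.323, -2.115, 0.002]
contact_force: [0.2, 0.0, -0.9]
width: 0.0539
time: 34.12
ee_pos: [0.4651, -0.1513, 0.1936]
tcp_rot: [-2.32, -2.117, 0.001]
contact_force: [-0.6, -0.9, -0.3]
width: 0.0537
[-0.2 -0.8 41.1] [-0.001 -0.    -0.008]
2980 [[-16.9, -79.9, 14.3], [0.5, -74.3, 15.7], [17.7, -68.1, 17.1]]
```

View pics/w17.png

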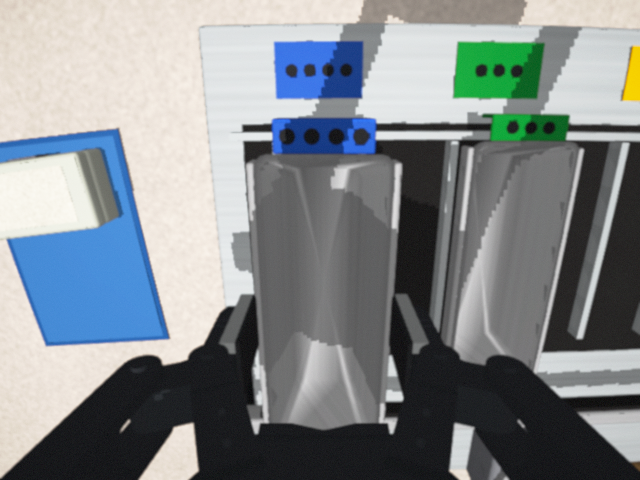

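```bash
python3 -m creep '[0,0,-0.008,0,-0.8,10,50, 0,0,0,0,0,12,50, 0,0,0,0,0,7,50, 0,0,0,0,0,3,50, 0,0,0,0,0,0,50]'; python3 -m creep '[0,0,0,0,0,3,50, 0,0,0,0,0,3,50, 0,0,0,0,0,1.5,50, 0,0,0,0,0,0,50, 0,0,0,0,0,0,50]'; python3 -m creep '[0,0,0,0,0,1,50, 0,0,0,0,0,1,50, 0,0,0,0,0,0,50]'
```

```text
time: 34.58
ee_pos: [0.4639, -0.1507, 0.1603]
tcp_rot: [-2.309, -2.126, 0.002]
contact_force: [-0.9, -0.4, -1.3]
width: 0.0542
time: 35.0
ee_pos: [0.4648, -0.1512, 0.1546]
tcp_rot: [2.311, 2.127, 0.0]
contact_force: [-0.2, 0.6, -1.2]
width: 0.0543
time: 35.25
ee_pos: [0.4649, -0.1512, 0.1527]
tcp_rot: [2.311, 2.127, 0.0]
contact_force: [0.4, 0.3, 0.1]
width: 0.0537
```

```bash
python3 -m creep '[0,0,0,0,0,0.7,50, 0,0,0,0,0,0,50]'; python3 -m creep '[0,0,0,0,0,0,60, 0,0,0,0,0,0,68, 0,0,0,0,0,0,70, 0,0,0,0,0,0,70]'; python3 -m creep '[0,0,0,0,0,-10,70, 0,0,0,0,0,-20,70, 0,0,0,0,0,-25,70, 0,0,0,0,0,-25,70, 0,0,0,0,0,0,70]'; python3 chk.py w18 -.142 b
python3 - <<'E'
from h import *
p,d,c=snap("wrist"); P=cloud(c,d); m=(abs(P[...,2]-.036)<.006)&(P[...,1]<-.25)&(abs(P[...,0]-.45)<.15); q=P[m]; print(len(q),cv2.minAreaRect((q[:,:2]*1000).astype(np.float32)))
E
```

```text
time: 35.42
ee_pos: [0.4649, -0.1512, 0.1527]
tcp_rot: [2.311, 2.127, 0.0]
contact_force: [-0.6, 0.4, 3.0]
width: 0.0538
time: 35.75
ee_pos: [0.4647, -0.1511, 0.1516]
tcp_rot: [-2.311, -2.127, 0.0]
contact_force: [0.4, 0.3, -0.3]
width: 0.0703
time: 36.17
ee_pos: [0.4671, -0.1522, 0.2388]
tcp_rot: [2.303, 2.12, 0.007]
contact_force: [0.6, -0.8, 0.2]
width: 0.0698
9002 z [129.2 136.5 138. ] x [-79.   94.6]
-60 [-26.8  28.3] [136.3 138.2]
-40 [-27.   28.4] [136.5 138.2]
-20 [-27.   28.3] [136.4 138.1]
0 [-27.1  28.2] [136.3 138. ]
20 [-27.1  28.1] [136.4 138.1]
40 [-26.8  28.3] [136.5 138.2]
60 [-26.8  28.3] [133.5 137.8]
lip 1142 [[-78.6, -16.7, 135.7], [-73.1, 0.5, 137.0], [-67.6, 18.1, 138.5]]
lip 632 [[69.2, -16.7, 135.9], [74.3, 1.2, 137.1], [80.7, 17.9, 138.4]]
7252 ((424.5762939453125, -377.7904357910156), (60.57697677612305, 101.73127746582031), 1.305047631263733)
```

View pics/w18.png

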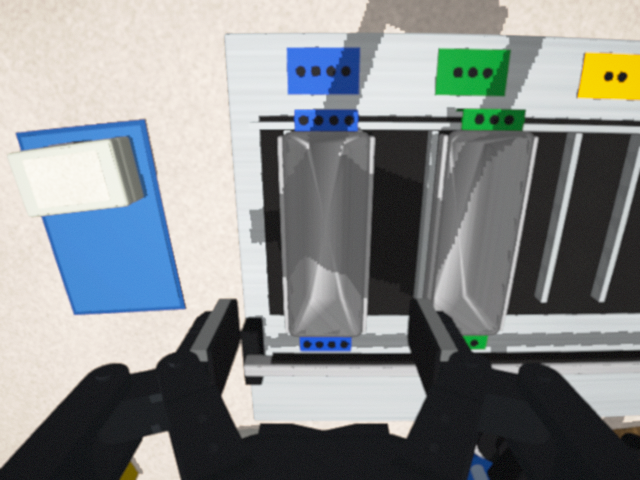

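```bash
python3 -m creep '[0,0,0,15,16,-5,70, 0,0,0,26,28,-5,60, 0,0,0,26,28,-5,50, 0,0,0,26,28,-5,50, 0,0,0,26,28,0,50]'; python3 -m creep '[0,0,0.08,20,20,0,50, 0,0,0.1,3,3,0,50, 0,0,0.1,0,0,0,50, 0,0,0.1,0,0,0,50, 0,0,0,0,0,0,50]'; python3 -m creep '[0,0,0,0,0,0,50]'
cat > knob.py <<'E'
from h import *
import sys
s=r.read_state(); p,d,c=snap(sys.argv[2] if len(sys.argv)>2 else "wrist",sys.argv[1]); P=cloud(c,d)
S=np.stack([(P[...,:2]-O)@ux,(P[...,:2]-O)@uy,P[...,2]],-1)
k=(d>0)&(S[...,2]>.170)&(S[...,2]<.183)&(abs(S[...,0]-.155)<.05)&(abs(S[...,1])<.05); g=S[k]; print(len(g),np.percentile(g[:,2],[5,50,95]).round(4))
rc=cv2.minAreaRect((g[:,:2]*1000).astype(np.float32)); v=np.linalg.svd(g[:,:2]-g[:,:2].mean(0),full_matrices=False)[2][0]; a=np.arctan2(v[1],v[0])
w=k&(p.min(-1)>140); print("rect",np.round(rc[0]+rc[1]+(rc[2],),1),"axis angle shaker",(a%np.pi).round(3),"or",(a%np.pi-np.pi).round(3),"white at",S[w].mean(0).round(4) if w.any() else None, "center world",sh(*(np.array(rc[0])/1000)).round(4))
b=(d>0)&(S[...,2]>.128)&(S[...,2]<.14)&(abs(S[...,0]-.1)<.025)&(abs(abs(S[...,1])-.06)<.02); print("bar front",np.percentile(S[b][:,0],1).round(4) if b.any() else None)
print("tcp",s["ee_pos"].round(4),s["tcp_rot"].round(3))
E
python3 knob.py w19
```

```text
time: 36.68
ee_pos: [0.6031, -0.042, 0.2515]
tcp_rot: [-2.312, -2.127, 0.001]
contact_force: [0.8, -0.3, 1.0]
width: 0.0497
time: 37.1
ee_pos: [0.6268, -0.0219, 0.2497]
tcp_rot: [-2.671, -1.65, 0.005]
contact_force: [1.0, -0.2, 0.5]
width: 0.0501
time: 37.18
ee_pos: [0.6267, -0.0223, 0.2503]
tcp_rot: [-2.668, -1.655, 0.003]
contact_force: [0.3, 0.5, -0.2]
width: 0.0499
2580 [0.1745 0.1767 0.178 ]
rect [154.6  -0.3  14.1  63.8  67.2] axis angle shaker 2.75 or -0.391 white at [ 0.1787 -0.0132  0.1753] center world [ 0.6301 -0.0232]
bar front 0.0755
tcp [ 0.6267 -0.0223  0.2503] [-2.668 -1.655  0.003]
```

View pics/w19.png

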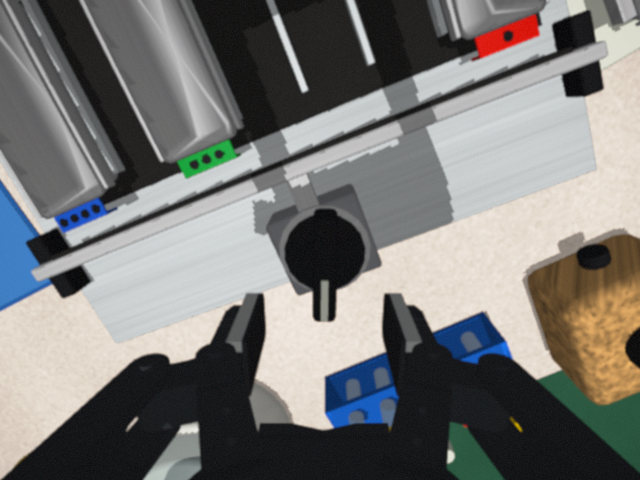

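Run:
```python
from h import *
t,a,_=rel((.6302,-.0231,.182),1.096); print(t.round(1),a.round(3))
```

```text
[ 1.   3.5 68.7] [-0.002  0.001  0.014]
```

```bash
python3 -m creep '[0,0,0.013,1,3.5,0,45, 0,0,0,0,0,20,45, 0,0,0,0,0,20,45, 0,0,0,0,0,8,45, 0,0,0,0,0,0,45]'; python3 -m creep '[0,0,0,0,0,0,45, 0,0,0,0,0,0,45]';  python3 - <<'E'
from h import *
t,a,_=rel((.6302,-.0231,.182),1.096); print(t.round(1),a.round(3),r.read_state()["joints"].round(2))
E
```

```text
time: 37.65
ee_pos: [0.6293, -0.0231, 0.2004]
tcp_rot: [-2.679, -1.633, 0.008]
contact_force: [0.0, -0.8, -0.3]
width: 0.0448
time: 37.82
ee_pos: [0.6313, -0.0232, 0.2053]
tcp_rot: [2.681, 1.635, 0.003]
contact_force: [-0.1, 0.5, 1.2]
width: 0.0448
[-0.4 -1.1 23.3] [ 0.002 -0.001 -0.001] [-0.13  0.28  1.25 -0.    1.61 -1.22]
```

```bash
python3 -m creep '[0,0,0,0,-1,10,45, 0,0,0,0,0,8,45, 0,0,0,0,0,3,45, 0,0,0,0,0,0,45, 0,0,0,0,0,0,45]'
python3 - <<'E'
from h import *
t,a,_=rel((.6302,-.0231,.182),1.096); print(t.round(1),a.round(3),r.read_state()["joints"].round(2))
E
python3 tip.py
```

```text
time: 38.23
ee_pos: [0.6296, -0.0225, 0.1822]
tcp_rot: [-2.682, -1.635, 0.001]
contact_force: [-0.5, -0.1, -0.7]
width: 0.0449
[-0.2  0.8  0.2] [-0.001  0.    -0.001] [-0.13  0.29  1.28 -0.    1.57 -1.22]
44.9 n 33954 tip z [47.1 51.8 60. ] x [-74.7  -0.3] y [-39.9 -12.1]
44.9 n 31044 tip z [34.7 49.9 59.9] x [ 0.2 34. ] y [-36.    0.9]
```

```bash
python3 -m creep '[0,0,0,0,0,0,30, 0,0,0,0,0,0,8, 0,0,0,0,0,0,8, 0,0,0,0,0,0,8, 0,0,0,0,0,0,8]' 60
python3 - <<'E'
from h import *
t,a,_=rel((.6302,-.0231,.182),1.096); print(t.round(1),a.round(3),r.read_state()["ft_torque"].round(3))
E
```

```text
time: 38.7
ee_pos: [0.6298, -0.0231, 0.1835]
tcp_rot: [2.682, 1.634, -0.0]
contact_force: [-1.9, -2.3, 3.3]
width: 0.0124
[0.1 0.3 1.5] [ 0.001  0.001 -0.001] [-0.278  0.246 -0.019]
```

```bash
python3 -m creep '[0,0,0.04,0,0,0,8, 0,0,0.06,0,0,0,8, 0,0,0.06,0,0,0,8, 0,0,0.06,0,0,0,8, 0,0,0,0,0,0,8]'
python3 - <<'E'
from h import *
t,a,_=rel((.6302,-.0231,.182),1.096); s=r.read_state(); print(t.round(1),a.round(3),s["ft_torque"].round(3),s["width"])
E
```

```text
time: 39.12
ee_pos: [0.6301, -0.0227, 0.1835]
tcp_rot: [2.846, 1.329, 0.001]
contact_force: [-2.1, -0.6, 3.6]
width: 0.0126
[-0.2  0.3  1.5] [ 0.001 -0.    -0.222] [-0.178  0.114  0.042] 0.012569255986748311
```

```bash
python3 -m creep '[0,0,0.07,0,0,0,8, 0,0,0.07,0,0,0,8, 0,0,0.07,0,0,0,8, 0,0,0.07,0,0,0,8, 0,0,0,0,0,0,8]'
python3 - <<'E'
from h import *
t,a,_=rel((.6302,-.0231,.182),1.096); s=r.read_state(); print(t.round(1),a.round(3),s["ft_torque"].round(3),s["width"])
snap("wrist","w20")
E
python3 knob.py w20b scene
```

```text
time: 39.53
ee_pos: [0.6304, -0.0224, 0.1836]
tcp_rot: [3.003, 0.921, 0.003]
contact_force: [0.5, -0.6, 2.7]
width: 0.0124
[-0.6  0.4  1.6] [ 0.001 -0.002 -0.501] [-0.019 -0.084  0.057] 0.012392347170113817
233 [0.1709 0.1775 0.1813]
rect [161.6   3.3  27.4  62.8  44.2] axis angle shaker 2.255 or -0.887 white at None center world [ 0.6375 -0.0201]
bar front 0.0778
tcp [ 0.6304 -0.0224  0.1835] [3.002e+00 9.250e-01 3.000e-03]
```

View pics/w20.png

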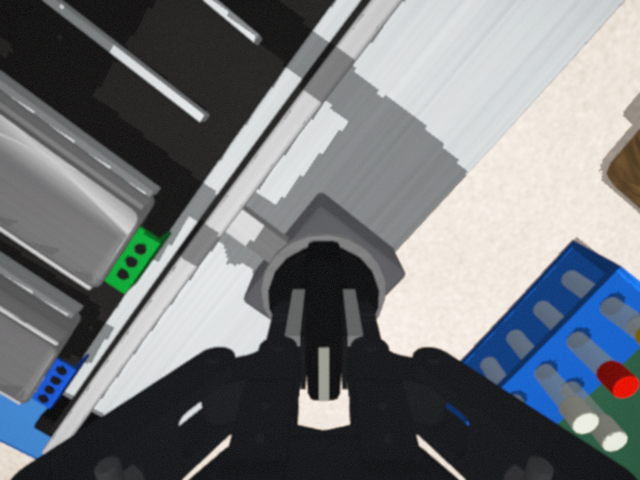

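```bash
python3 -m creep '[0,0,0.07,0,0,0,8, 0,0,0.07,0,0,0,8, 0,0,0.07,0,0,0,8, 0,0,0.05,0,0,0,8, 0,0,0,0,0,0,8]'
python3 - <<'E'
from h import *
t,a,_=rel((.6302,-.0231,.182),1.096); s=r.read_state(); print(t.round(1),a.round(3),s["ft_torque"].round(3),s["width"])
E
```

```text
time: 40.05
ee_pos: [0.6308, -0.0222, 0.1836]
tcp_rot: [3.097, 0.526, 0.005]
contact_force: [2.5, 1.8, 3.5]
width: 0.0126
[-0.9  0.6  1.6] [ 0.002 -0.003 -0.759] [ 0.17  -0.455  0.045] 0.012605402005366858
```

```bash
python3 -m creep '[0,0,0.06,0,0,0,8, 0,0,0.06,0,0,0,8, 0,0,0.06,0,0,0,8, 0,0,0.06,0,0,0,8, 0,0,0,0,0,0,8]'
python3 - <<'E'
from h import *
t,a,_=rel((.6302,-.0231,.182),1.096); s=r.read_state(); print(t.round(1),a.round(3),s["ft_torque"].round(3),s["width"])
snap("wrist","w21")
E
python3 knob.py w21b scene
```

```text
time: 40.47
ee_pos: [0.6312, -0.0222, 0.1836]
tcp_rot: [-3.137, -0.151, -0.006]
contact_force: [4.8, 1.6, 2.9]
width: 0.0129
[-1.   0.8  1.6] [ 0.002 -0.004 -1.   ] [ 0.191 -0.801 -0.137] 0.01292161488267482
217 [0.1711 0.1774 0.1812]
rect [159.6   0.7  36.3  57.4  43.4] axis angle shaker 1.929 or -1.213 white at None center world [ 0.6352 -0.0226]
bar front 0.0765
tcp [ 0.6311 -0.0222  0.1836] [-3.137 -0.154 -0.006]
```

View pics/w21.png

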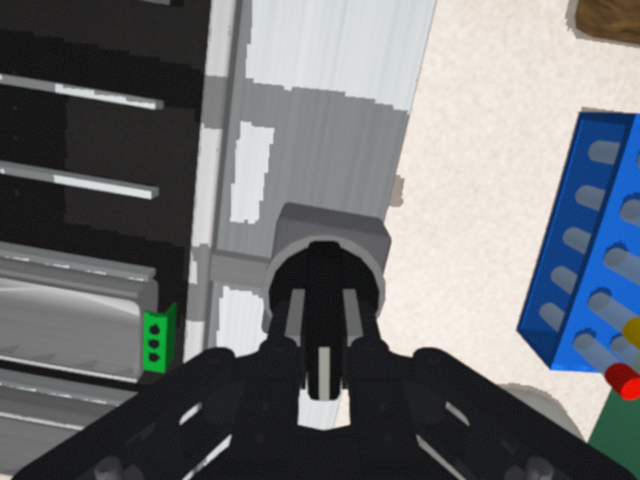

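```bash
python3 -m creep '[0,0,0.05,0,0,0,8, 0,0,0.05,0,0,0,8, 0,0,0.04,0,0,0,8, 0,0,0,0,0,0,8]'
python3 - <<'E'
from h import *
t,a,_=rel((.6302,-.0231,.182),1.096); s=r.read_state(); print(t.round(1),a.round(3),s["ft_torque"].round(3),s["width"])
E
```

```text
time: 40.9
ee_pos: [0.6314, -0.0222, 0.1836]
tcp_rot: [-3.14, 0.067, -0.007]
contact_force: [6.5, 1.3, 2.2]
width: 0.0126
[-1.2  1.   1.6] [ 0.002 -0.005 -1.139] [ 0.221 -1.071  0.011] 0.012573342826868068
```

```bash
python3 -m creep '[0,0,0,0,0,0,16, 0,0,0,0,0,0,25, 0,0,0,0,0,0,36, 0,0,0,0,0,0,40, 0,0,0,0,0,0,40]'; python3 -m creep '[0,0,0,0,0,-10,40, 0,0,0,0,0,-25,40, 0,0,0,0,0,-30,40, 0,0,0,0,0,-30,40, 0,0,0,0,0,0,40]'; python3 -m creep '[0,0,0,0,0,0,40,0,0,0,0,0,0,40]';python3 knob.py w22
```

```text
time: 41.32
ee_pos: [0.629, -0.0227, 0.1818]
tcp_rot: [3.141, -0.07, -0.004]
contact_force: [0.4, 0.1, 1.3]
width: 0.0401
time: 41.73
ee_pos: [0.6318, -0.0229, 0.2872]
tcp_rot: [3.139, -0.07, 0.022]
contact_force: [0.9, -1.3, 1.3]
width: 0.0399
time: 41.9
ee_pos: [0.6297, -0.0226, 0.2781]
tcp_rot: [3.141, -0.071, 0.0]
contact_force: [0.5, 0.1, 0.1]
width: 0.0399
2087 [0.1745 0.1766 0.178 ]
rect [155.2   0.3  14.   63.1   2.5] axis angle shaker 1.613 or -1.529 white at [ 0.1565 -0.0187  0.1772] center world [ 0.6308 -0.0226]
bar front 0.0755
tcp [ 0.6297 -0.0226  0.2781] [ 3.141 -0.071  0.   ]
```

View pics/w22.png

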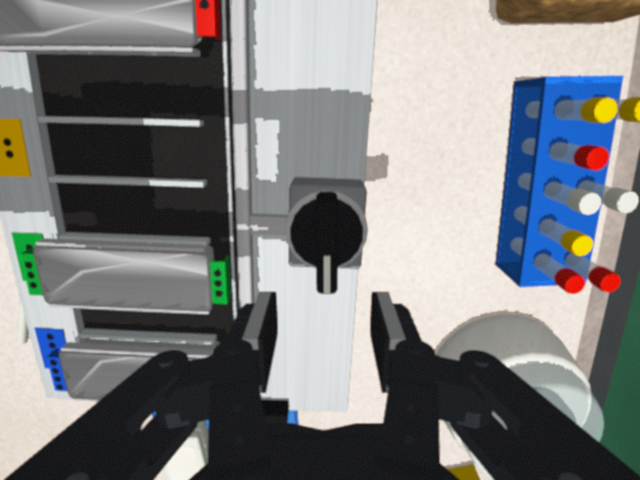

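```bash
python3 -m creep '[0,0,0,-25,18,-8,60, 0,0,0,-30,25,-12,70, 0,0,0,-30,25,-15,70, 0,0,0,-30,25,-15,70, 0,0,0,-30,25,-10,70]'; python3 -m creep '[0,0,0,-25,20,0,70, 0,0,0,-10,10,0,70, 0,0,0,0,0,0,70, 0,0,0,0,0,0,70]'
python3 - <<'E'
from h import *
p,d,c=snap("wrist","w23"); P=cloud(c,d); zz=P[...,2]; s=r.read_state(); print(s["ee_pos"].round(3))
m=(d>0)&(abs(zz-.036)<.006)&(P[...,1]<-.25)&(abs(P[...,0]-.45)<.15); q=P[m]; print("box",len(q),cv2.minAreaRect((q[:,:2]*1000).astype(np.float32)),np.median(q[:,2]))
pi=p.astype(int); m=(pi[...,2]>pi[...,0]+50)&(abs(zz)<.012)&(P[...,1]<-.25)&(d>0)
m=cv2.morphologyEx(m.astype(np.uint8),cv2.MORPH_OPEN,np.ones((3,3)))>0; print("mat",cv2.minAreaRect((P[m][:,:2]*1000).astype(np.float32)))
S=np.stack([(P[...,:2]-O)@ux,(P[...,:2]-O)@uy,zz],-1)*1000
for n,by,col in(("r",142,(pi[...,0]>pi[...,1]+60)&(pi[...,0]>pi[...,2]+60)),("g",-47,(pi[...,1]>pi[...,0]+30)&(pi[...,1]>pi[...,2]+10)),("b",-142,(pi[...,2]>pi[...,0]+50))):
    m=col&(d>0)&(abs(S[...,1]-by)<30)&(S[...,2]>120)&(S[...,2]<150)
    k,lab,st,ce=cv2.connectedComponentsWithStats(m.astype(np.uint8))
    for i in range(1,k):
        if st[i,4]>25: print(n,st[i,4],(np.median(S[lab==i],0)-[0,by,0]).round(1))
E
```

```text
time: 42.37
ee_pos: [0.4782, -0.1343, 0.3371]
tcp_rot: [-3.14, 0.069, 0.003]
contact_force: [-0.6, -0.6, 1.0]
width: 0.0698
time: 42.7
ee_pos: [0.443, -0.1623, 0.3365]
tcp_rot: [-3.139, 0.073, 0.003]
contact_force: [0.4, -0.2, -0.2]
width: 0.0703
[ 0.444 -0.162  0.336]
box 2903 ((424.73095703125, -377.1590270996094), (60.36484146118164, 100.37275695800781), 1.5819841623306274) 0.034921898794829764
mat ((479.3945617675781, -377.0667419433594), (129.32456970214844, 197.81796264648438), 89.37641143798828)
g 624 [-74.    1.1 137.1]
g 648 [ 73.6   1.1 137. ]
b 390 [-72.5   2.3 137.2]
b 515 [ 75.3   0.8 137.1]
```

View pics/w23.png

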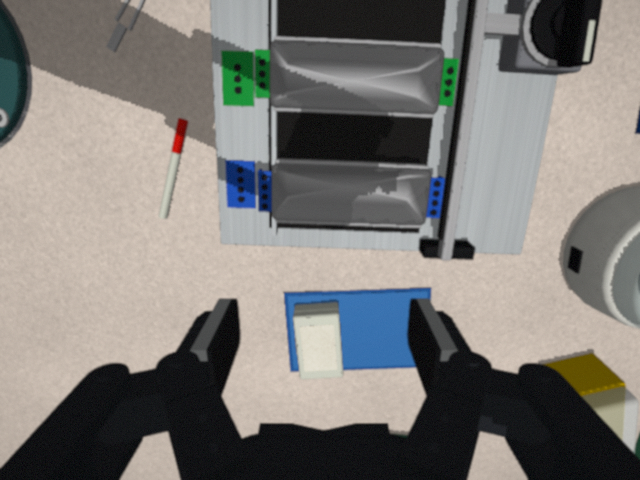

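```bash
python3 - <<'E'
from h import *
p,d,c=snap("scene","s24"); P=cloud(c,d); pi=p.astype(int); S=np.stack([(P[...,:2]-O)@ux,(P[...,:2]-O)@uy,P[...,2]],-1)*1000
m=(pi[...,0]>pi[...,1]+60)&(pi[...,0]>pi[...,2]+60)&(abs(S[...,1]-142)<30)&(S[...,2]>125)&(S[...,2]<150)
k,lab,st,ce=cv2.connectedComponentsWithStats(m.astype(np.uint8))
for i in range(1,k):
    if st[i,4]>8: print(st[i,4],(np.median(S[lab==i],0)-[0,142,0]).round(1))
E
python3 knob.py s25 scene
```

```text
20 [-72.5 -10.6 139.2]
20 [-72.8   9.3 139.4]
106 [ 78.1  -0.9 138.3]
241 [0.1711 0.1781 0.1812]
rect [157.   -1.6  15.8  65.8   3.5] axis angle shaker 1.634 or -1.508 white at None center world [ 0.6324 -0.0246]
bar front 0.0768
tcp [ 0.4439 -0.1616  0.3364] [-3.139e+00  7.000e-02  3.000e-03]
```

View pics/s24.png

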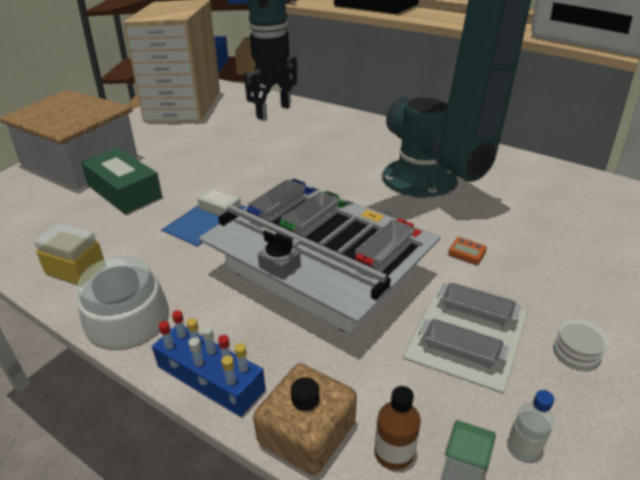

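Run:
```python
from h import *
print(r.close_job()); s=r.read_state(); print(s["time"],s["contact_force"].round(1))
```

```text
the job is handed in; nothing more can be done
None
the job is handed in; nothing more can be done
```

The shaker is set up and the job is handed in, with the last robot move at about 43 s; no verdict was reported.

**What I did:** There was one slide box, and tray 2 was absent. I put the box on the mat. Trays 1, 3 and 4 then went one at a time into bays 1, 3 and 4, and neither plain tray moved off its stand. Last, I turned the clamp knob 1.14 rad clockwise and let go after the first click.

**Last checks:**
- **Trays:** All three sit flat with their rims 38 mm above the platform, within about 2 mm of the bay centres. After the clamp turned, I rechecked trays 3 and 4 at close range. Tray 1 showed only in the coarser scene picture, which put it about 3 mm off centre.
- **Knob:** The grip stopped at −1.53 rad to the shaker axis, not the nominal −1.57. That puts the clutch at about 0.46 rad, above the 0.40 needed but short of 0.50. The scene camera gave −1.51 (about 0.44).
- **Slide box:** It was knocked about 57 mm towards the robot during the run. It is still flat and wholly on the mat, 55 to 61 mm from the middle (80 mm allowed), so I left it there.
- **Grip:** I saw no sign of the grip slackening.

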